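Pack the cold block, shut the insulated box and prove its catch

TASK

Take the blue cold block out of the black rack, stand it upright on the green mat and let go; then take it again by its two broad faces and stand it upright in the empty pocket of the white insulated box. Shut the box's hinged lid and press it until the catch holds, then tug the red handle upward to check, so that the handle rises well out on its spring while the lid stays down; if the lid gives, press it down harder and tug again. Do not drop or topple the block, leave the other two blocks and the tape dispenser where they are, and let go of everything at the end.

Things in the scene. Friction and masses are not known exactly. Their poses are not given: they have to be found in the camera images.
- blue_block_mid (a point): BLUE hard-shell cold block, 28 (its x) x 60 (its y) x 95 mm (its z, upright), about 0.2 kg; this point is its centre, 47.5 mm above its foot. Starts standing in a rack slot, axes parallel to the rack's. Its narrow edges (facing its +-y, 60 mm apart, 28 mm wide) are free to pinch from above; its broad faces (facing +-x, 28 mm apart) are 2 mm from the slot walls, no room for fingers.
- blue_block: the same blue block; origin at the centre of its foot, same axes.
- yellow_block_mid (a point): YELLOW hard-shell cold block, 28 (its x) x 60 (its y) x 95 mm (its z, upright), about 0.2 kg; this point is its centre, 47.5 mm above its foot. Bystander in another slot of the rack.
- white_block_mid (a point): WHITE hard-shell cold block, 28 (its x) x 60 (its y) x 95 mm (its z, upright), about 0.2 kg; this point is its centre, 47.5 mm above its foot. Bystander in another slot of the rack.
- rack: black fixed rack, 124 (x) x 80 mm (y); origin under its centre, on the bench. Blocks stand on its 12 mm base, tops 107 mm above the bench, in slots at x = -36, 0, +36 mm. Slot walls are 4 mm thick, 50 mm long in y, 67 mm above the bench; lips 20 mm above the bench at y = +-35 mm. Lift a block 60 mm to clear the walls, 100 mm to pass over its neighbours.
- mat: green fixed mat, 150 (x) x 140 (y) x 3 mm, kept clear: the place to put the block down and change the grip. Origin under its centre. A block standing on it has its centre 50.5 mm above the bench; any heading will do, anywhere near the middle.
- pocket (a point): centre of the floor of the box's empty pocket, 20 mm above the bench. z up, x from the catch side (towards the robot) to the hinge side, y along the hinge. Pocket: 105 mm in x, 72 mm in y, side partitions 85 mm high. The block goes in with its broad faces facing +-x; fingers on these faces have 52 mm free either side of the middle, so do not open fully there.
- cold_box: white insulated box, fixed, 240 (x) x 260 (y) mm, walls 20 mm, rim 130 mm above the bench; origin under its centre, axes as the pocket's. The pocket's middle is at x = -47.5 mm, the hinge at x = +120 mm. The rest is filled with cartons up to 100 mm. A block in the pocket stands with its top 15 mm below the rim.
- lid_hinge (a point): the lid's hinge axis at mid-width, 131 mm above the bench, along the box's y. This point's axes turn with the lid; at 0 rad they are the box's. The lid is a white panel reaching 240 mm from here towards the catch side (its -x), 260 mm wide, from z = 0 (underside) to z = 18 mm.
- lid (a joint): lid angle, rad: 0 shut, grows as the free edge lifts; starts at 1.35 to 1.55. Friction hinge (0.45 N m): stays where left. Merely lowered, the lid lies on the bevelled catch at 0.05 to 0.1, not latched. Pressed at the handle with enough force (6 to 14 N, differs from box to box) it snaps below 0.015 and is then held against any pull; it cannot be reopened.
- grip_bar (a point): centre of the red round handle bar on the lid, 12 mm thick, 100 mm long along y, 32 mm clear of the lid's top; in the axes of lid_hinge at x = -200, z = +56 mm (plus its rise). It can be pinched across its thickness, fingers straight down, at every lid angle (keep off the open lid's edge, 40 mm past it), and turns in the fingers. Pressing the bar presses the lid.
- grip (a joint): how far the handle stands out of the lid on its spring, m: 0 at rest, 0.008 at its stop. It starts to move at a pull of 9 N, reaches 0.005 at about 13 N and 0.008 at 15 N. An unlatched lid comes up with the handle instead.
- tape_dispenser_at (a point): grey desk tape dispenser, bystander, about 130 x 50 x 77 mm; this point is at the middle of its foot.
Not all that is in view belongs to the job. What is meant by the blue_block is not orange, and is the smaller of those in its own colour.

How it is judged:
By the outcome, as a careful person would: the job done as asked, in the order asked, and still so for the second after the job is handed in, with the robot touching nothing.
It also fails if it takes over 72 s, if anything falls off the work surface, if the arm or the gripper's body presses on something with over 40 N, if the wrist force passes 120 N, or if a joint passes its speed limit or range.

ROBOT

A 7-joint arm with a two-finger parallel gripper is mounted at the origin on the work surface. World frame = base frame: x ahead of the robot, y to its left, z up, the work surface at z = 0. Lengths are in m, angles in rad, forces in N, time in s.
With the tool pointing down it reaches from about 0.4 to 0.85 m from the base axis. Payload 6.9 kg.
Tool frame: the origin (TCP) lies at the very end of the fingers, on their centre line; the grasp point (between the pads) lies 19 mm behind it (r.grip_point_offset is the distance from the TCP to the grasp point, in m); z points along the fingers, y is the direction in which the jaws open and shut (so a half turn about z gives the same grasp; the last joint's range is limited). The gripper opens to 85 mm and grips with 20 to 120 N. Pads are 22 mm wide; open, the fingers measure 114 mm over their backs; the gripper's body (76 mm by 85 mm) begins 54 mm behind the grasp point. The pads swing forward as they close: fully open they stand 13 mm farther back than shut.
Start: joints at [-1.183, 0.507, -0.238, 1.5, 0.126, 1.149, -0.155], TCP at [0.174, 0.6, 0.231] pointing down, gripper open.
Joint ranges: [-3.08, 3.08], [-0.24, 2.05], [-1.43, 1.35], [0, 2.5], [-1.52, 4.66], [0.17, 1.96], [-2.89, 2.89]. Speed limits (rad/s): [2.39, 2.39, 3.14, 3.14, 3.14, 3.14, 3.14].

INTERFACE

Orientations are given as a rotation vector (axis times angle).
In Python, from workcell import r gives the robot as it stands. The module is installed in compiled form; this text tells all that it offers.
- The arm moves only by the tool play_rows, never from a script. Its argument "deltas" is a list that holds one entry, the list of rows, each a list of 5 numbers: the opening, from 0 (shut) to 1 (fully open), then the shift along the tool's x, y, z in cm, then the turn about the tool's z in degrees. In form: [[[fingers, tx, ty, tz, spin], ...]]. A call has 1 to 12 rows; each row is the pose to reach, as a shift and turn from the pose commanded when the call began, along the tool's axes at that moment; what a row does not reach only later rows make up. A row lasts 1/10 s, in which the tool goes at most 50 mm and 8.59 degrees, less where a joint would pass 70% of its speed; a pose out of reach is approached as far as the arm can. A call with a gripper value outside its range is refused whole. The fingers move at their own pace and stop on an object; "grip_force" is the grip in N (left out, the last holds). Time passes only in rows, so rows that repeat a pose let the fingers close. It gives the time, the measured TCP pose, the force and the opening at its end, in the units of the state.
- r.get_state(): the state, without advancing time (a new reading comes with each control period).
- r.capture(name): name is "scene" or "side" or "wrist"; returns a dict with "image" (420x560x3 uint8, red, green, blue), "fx", "fy", "cx", "cy" (pixels), "D" ([k1, k2, p1, p2, k3] as OpenCV has them; the pictures are not rectified), "pose" (4x4, takes a point from camera to world coordinates). Camera axes: x right, y down, z forward; pixel columns grow to the right and rows downward; lengths in m; the calibration is good to about 2 mm. A picture is of the moment at which its call begins. There is no depth.
- r.close_job(): hands the job in, once; it reports no verdict.
The state is a dict: "t": time; "joint_pos": joint angles; "dq": joint speeds; "joint_torque": joint torques, N m; "tcp_pos": TCP position; "orientation": TCP orientation; "contact_force": force on the tool from outside, world axes, zero at the start; "ft_torque": the same for the moment, N m; "gripper_width": finger opening in m.
Only numpy, scipy, OpenCV 4.12 (cv2) and the standard library are available. Lean on these libraries where they do the work, as an engineer would, in place of code of your own. Each camera call takes 0.05 s, during which the arm holds its last target.

## Working session

There is one attempt and no reset: what is moved stays moved. The work goes in short steps, Python scripts to look and compute and a tool call to move; the robot and the scene stay as the last step left them, time stands still between calls to the robot, and variables do not carry over. Pictures are saved under pics/ and viewed, and the job is handed in when it is done.

Besides the shell and the picture viewer there is one more tool, called as name([rows], argument=value, ...), one row to a line, values as JSON. play_rows: Moves the arm, as the interface text tells. Its arguments: {"type":"object","properties":{"deltas":{"type":"array","items":{"type":"array","items":{"type":"array","items":{"type":"number"}}}},"grip_force":{"type":"number"}},"required":["deltas"]}

```bash
mkdir -p pics; cat > h.py <<'E'
import numpy as np, cv2, json
from workcell import r
from scipy.spatial.transform import Rotation as R
def cap(name,fn):
    c=r.capture(name); cv2.imwrite('pics/'+fn+'.png',c['image'][:,:,::-1])
    np.savez('pics/'+fn+'.npz',**{k:np.array(v) for k,v in c.items()})
    return c
def load(fn): return dict(np.load('pics/'+fn+'.npz'))
def K(c): return np.array([[c['fx'],0,c['cx']],[0,c['fy'],c['cy']],[0,0,1]],float)
def ray(c,uv):
    p=cv2.undistortPoints(np.array([[uv]],float),K(c),np.array(c['D'],float))[0,0]
    T=np.array(c['pose']); return T[:3,3],T[:3,:3]@np.array([p[0],p[1],1])
def atz(c,uv,z):
    o,d=ray(c,uv); return o+d*(z-o[2])/d[2]
def proj(c,P):
    T=np.linalg.inv(np.array(c['pose'])); rv=cv2.Rodrigues(T[:3,:3])[0]
    return cv2.projectPoints(np.array(P,float).reshape(-1,3),rv,T[:3,3],K(c),np.array(c['D'],float))[0][:,0]
def tri(obs):
    A=np.zeros((3,3));b=np.zeros(3)
    for c,uv in obs:
        o,d=ray(c,uv); d=d/np.linalg.norm(d); M=np.eye(3)-np.outer(d,d); A+=M;b+=M@o
    return np.linalg.solve(A,b)
def st():
    s=r.get_state(); Rm=R.from_rotvec(s['orientation']).as_matrix()
    print('t',round(s['t'],2),'tcp',np.round(s['tcp_pos'],4),'F',np.round(s['contact_force'],1),'w',round(s['gripper_width'],4)); print(np.round(Rm,3).tolist()); print('q',np.round(s['joint_pos'],2))
    return s,Rm
E
python3 - <<'E'
from h import *
st()
for n in ['scene','side','wrist']:
    c=cap(n,n+'0'); print(n,c['fx'],np.round(c['pose'],3).tolist(),c['D'])
E
```

```text
t 0.0 tcp [0.1737 0.5998 0.2304] F [0.2 0.  0.7] w 0.0854
[[-0.961, 0.278, -0.0], [0.278, 0.961, -0.002], [-0.0, -0.002, -1.0]]
q [-1.18  0.51 -0.24  1.5   0.13  1.15 -0.15]
scene 384.8865794472737 [[0.877, 0.363, -0.314, 0.808], [0.479, -0.688, 0.545, -0.374], [-0.018, -0.629, -0.777, 0.833], [0.0, 0.0, 0.0, 1.0]] [-0.0912898  0.         0.         0.         0.       ]
side 471.02812511516765 [[0.878, -0.304, 0.369, 0.118], [-0.478, -0.545, 0.689, -0.655], [-0.008, -0.782, -0.624, 0.829], [0.0, 0.0, 0.0, 1.0]] [-0.03219567  0.          0.          0.          0.        ]
wrist 322.88599375176284 [[0.277, 0.914, 0.297, 0.097], [0.961, -0.263, -0.088, 0.622], [-0.002, 0.31, -0.951, 0.374], [0.0, 0.0, 0.0, 1.0]] [-0.00882044  0.          0.          0.          0.        ]
```

View pics/scene0.png

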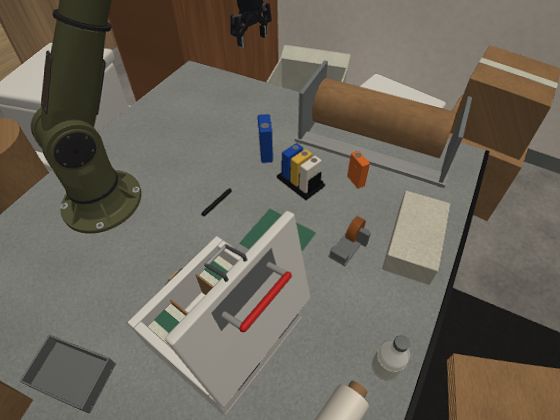

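View pics/side0.png

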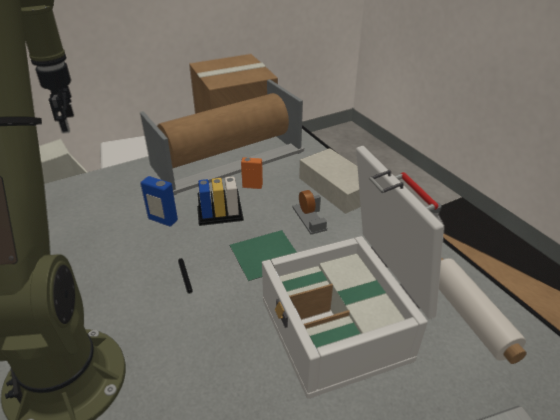

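View pics/wrist0.png

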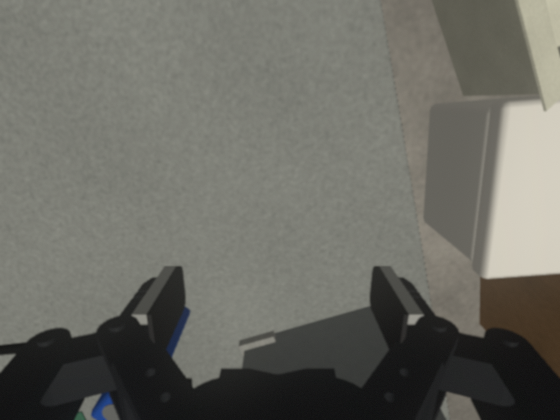

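Scene view: the rack with blue, yellow and white blocks is at about (302,172), the larger blue decoy at (265,138), the mat at (278,238), and the open box with its red handle at (265,300). The side view shows the same layout. I'll zoom in to measure.

```bash
python3 - <<'E'
from h import *
def crop(fn,x0,y0,x1,y1,s,out):
    im=cv2.imread('pics/'+fn+'.png')[y0:y1,x0:x1]; im=cv2.resize(im,None,fx=s,fy=s,interpolation=cv2.INTER_CUBIC)
    for x in range((x0//10+1)*10,x1,10):
        cv2.line(im,((x-x0)*s,0),((x-x0)*s,4 if x%50 else 12),(0,0,255),1)
        if x%20==0: cv2.putText(im,str(x),((x-x0)*s-10,22),0,.4,(0,0,255),1)
    for y in range((y0//10+1)*10,y1,10):
        cv2.line(im,(0,(y-y0)*s),(6,(y-y0)*s),(0,0,255),1)
        if y%20==0:cv2.putText(im,str(y),(8,(y-y0)*s+4),0,.4,(0,0,255),1)
    cv2.imwrite('pics/'+out+'.png',im)
crop('scene0',240,110,400,210,5,'z1'); crop('side0',140,150,270,240,6,'z2')
crop('scene0',120,200,320,350,4,'z3'); crop('side0',220,140,450,310,3,'z4')
c=load('scene0');d=load('side0')
print(open('h.py').read()[:0])
E
```

```text
(no output)
```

View pics/z1.png

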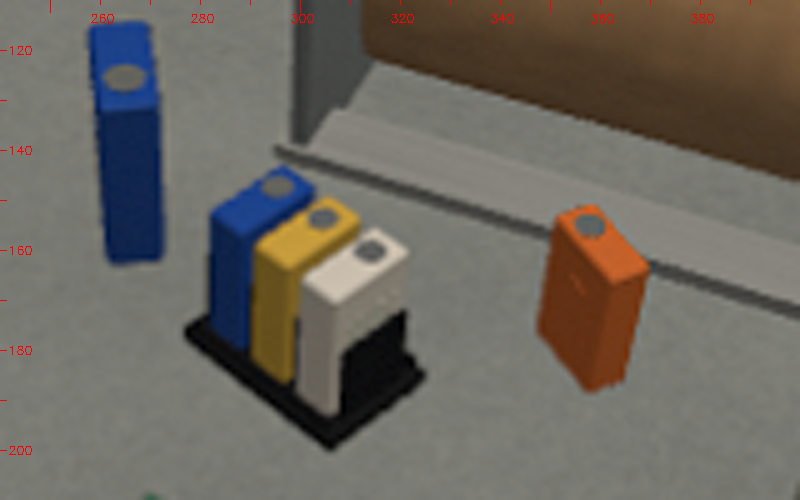

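View pics/z2.png

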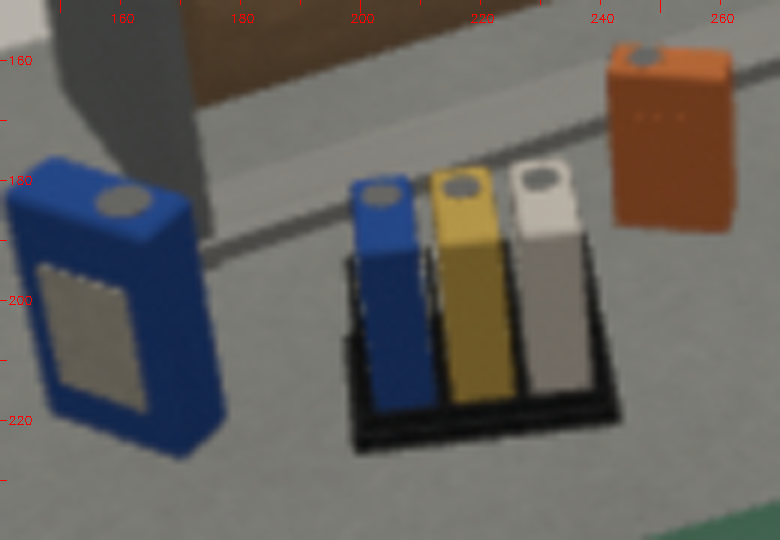

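View pics/z3.png

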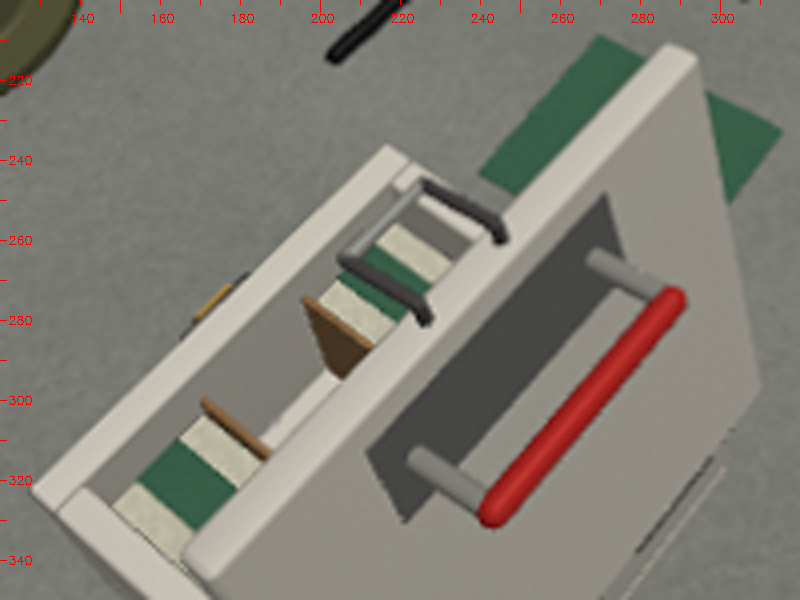

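View pics/z4.png

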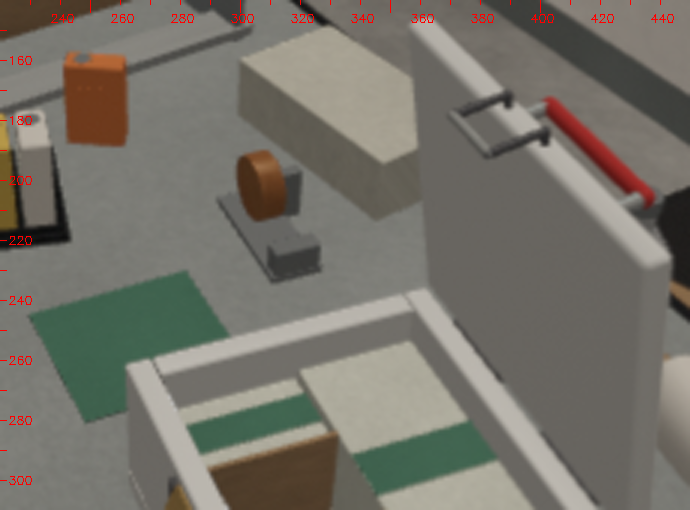

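```bash
python3 - <<'E'
from h import *
c=load('scene0');d=load('side0')
def show(n,z,S=[],D=[]):
    print(n,'scene',[np.round(atz(c,u,z)[:2],4).tolist() for u in S],'\n    side',[np.round(atz(d,u,z)[:2],4).tolist() for u in D])
show('blue',.107,[(282,153),(297,143),(303,147.5),(287.5,157)],[(200.5,193),(198.5,181),(208,179),(209.5,191)])
show('yel',.107,[(291,158),(306,149),(312,154),(297,164)],[(213.5,191),(212,178.5),(221,177.5),(223.5,189.5)])
show('whi',.107,[(300,165),(315,155.5),(321.5,160.5),(306,170.5)],[(227,189.5),(225,178),(235,176.5),(236.5,188.5)])
show('base',0,[(277,177),(306,200),(325,185)],[(199,225.5),(243,220.5)])
show('mat',.003,[(270,209),(315,233),(240,243)],[(230,245),(282,230),(248,280),(296,252)])
show('rim',.130,[(217,236),(128,322)],[(262,262),(362,237)])
# full outer rim of side
a=tri([(c,(290,274)),(d,(402,174))]);b=tri([(c,(243,327)),(d,(437,205))]); print('bar ends',a,b,(a+b)/2,np.linalg.norm(a-b))
a=tri([(c,(217,236)),(d,(262,262))]);print(a)
E
```

```text
blue scene [[0.4316, 0.3163], [0.4496, 0.3724], [0.4729, 0.3633], [0.4525, 0.3091]] 
    side [[0.4259, 0.3124], [0.4418, 0.3668], [0.468, 0.363], [0.4499, 0.3091]]
yel scene [[0.4627, 0.31], [0.4831, 0.3616], [0.5065, 0.3509], [0.4877, 0.2968]] 
    side [[0.4591, 0.304], [0.4785, 0.3599], [0.5019, 0.3524], [0.4849, 0.2973]]
whi scene [[0.4965, 0.2972], [0.5163, 0.3493], [0.5402, 0.3397], [0.5197, 0.2861]] 
    side [[0.4929, 0.2928], [0.5104, 0.3448], [0.5374, 0.338], [0.5168, 0.2847]]
base scene [[0.4124, 0.3186], [0.5284, 0.2778], [0.5524, 0.3556]] 
    side [[0.411, 0.3155], [0.5262, 0.2761]]
mat scene [[0.4554, 0.1995], [0.6004, 0.1838], [0.442, 0.0639]] 
    side [[0.4512, 0.1985], [0.5992, 0.185], [0.437, 0.064], [0.5877, 0.0922]]
rim scene [[0.4425, -0.0114], [0.4029, -0.2647]] 
    side [[0.4369, -0.0143], [0.6699, -0.0525]]
bar ends [ 0.6824068  -0.12276568  0.33547427] [ 0.66637947 -0.2278481   0.33993853] [ 0.67439313 -0.17530689  0.3377064 ] 0.10639134783403499
[ 0.4395434  -0.00862622  0.12415038]
```

```bash
python3 - <<'E'
import cv2
im=cv2.imread('pics/side0.png')[220:400,240:440]; im=cv2.resize(im,None,fx=4,fy=4,interpolation=2)
for x in range(240,440,20): cv2.putText(im,str(x),((x-240)*4-10,12),0,.4,(0,0,255),1);cv2.line(im,((x-240)*4,14),((x-240)*4,20),(0,0,255))
for y in range(220,400,20): cv2.putText(im,str(y),(0,(y-220)*4+4),0,.4,(0,0,255),1);cv2.line(im,(28,(y-220)*4),(34,(y-220)*4),(0,0,255))
cv2.imwrite('pics/z5.png',im)
E
```

```text
(no output)
```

View pics/z5.png

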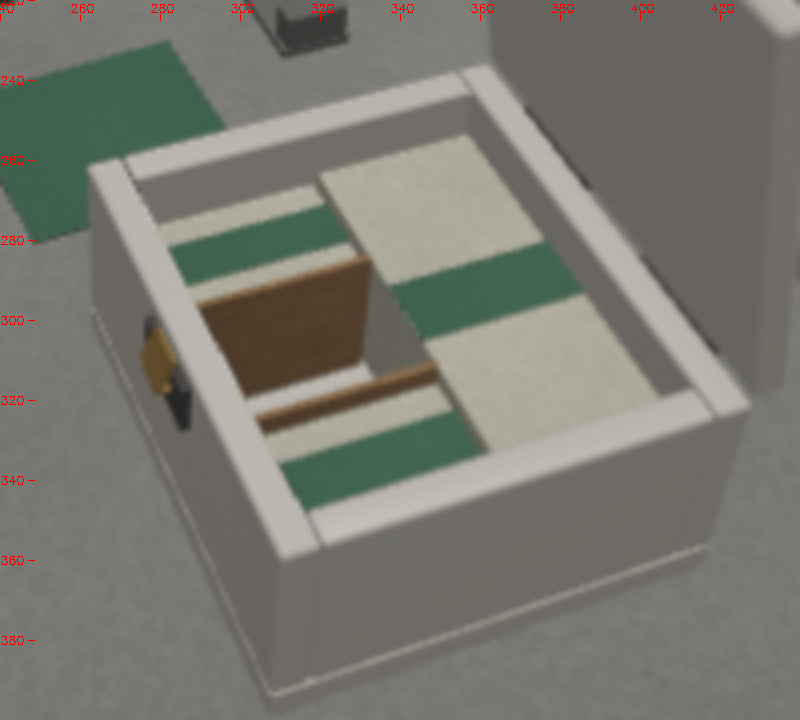

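```bash
cat > fit.py <<'E'
from h import *
from scipy.optimize import least_squares
c=load('scene0');d=load('side0')
def fit(obs,x0):
    # obs: list (cam, uv, local xyz)
    def w(p,l):
        C,S=np.cos(p[2]),np.sin(p[2]); return np.array([p[0]+C*l[0]-S*l[1],p[1]+S*l[0]+C*l[1],l[2]])
    f=lambda p: np.concatenate([proj(cam,w(p,l))[0]-uv for cam,uv,l in obs])
    s=least_squares(f,x0,loss='soft_l1'); print(np.round(s.x,4),'deg',np.degrees(s.x[2]),'rms',np.sqrt(np.mean(f(s.x)**2)), np.round(f(s.x),1).tolist()); return s.x,w
ob=[]
def rc(xc): # order: (-,-),(-,+),(+,+),(+,-)
    return [(xc-.014,-.03,.107),(xc-.014,.03,.107),(xc+.014,.03,.107),(xc+.014,-.03,.107)]
for xc,S,D in [(-.036,[(282,153),(297,143),(303,147.5),(287.5,157)],[(200.5,193),(198.5,181),(208,179),(209.5,191)]),
 (0,[(291,158),(306,149),(312,154),(297,164)],[(213.5,191),(212,178.5),(221,177.5),(223.5,189.5)]),
 (.036,[(300,165),(315,155.5),(321.5,160.5),(306,170.5)],[(227,189.5),(225,178),(235,176.5),(236.5,188.5)])]:
    ob+=[(c,u,l) for u,l in zip(S,rc(xc))]+[(d,u,l) for u,l in zip(D,rc(xc))]
ob+=[(c,(277,177),(-.062,-.04,0)),(c,(306,200),(.062,-.04,0)),(c,(325,185),(.062,.04,0)),(d,(199,225.5),(-.062,-.04,0)),(d,(243,220.5),(.062,-.04,0))]
rk,w=fit(ob,[.48,.33,-.3])
print('blue mid',w(rk,(-.036,0,.0595)))
ob=[(c,(217,236),(-.12,.13,.13)),(c,(128,322),(-.12,-.13,.13)),(d,(262,261.5),(-.12,.13,.13)),(d,(310.7,359.5),(-.12,-.13,.13)),(d,(426.5,321),(.12,-.13,.13)),(d,(362,236.5),(.12,.13,.13))]
bx,w=fit(ob,[.54,-.16,-.15])
print('pocket',w(bx,(-.0475,0,.02)))
def inbox(P): 
    C,S=np.cos(bx[2]),np.sin(bx[2]); q=P[:2]-bx[:2]; return np.array([C*q[0]+S*q[1],-S*q[0]+C*q[1],P[2]])
if __name__=='__main__':
  for cam,uv in [(c,(196,275)),(c,(213,288)),(c,(171,300)),(c,(187,314)),(d,(290,296)),(d,(332,284)),(d,(305,327)),(d,(349,311))]:
    print(np.round(inbox(atz(cam,uv,.105)),4))
  for cam,uv in [(c,(265,300)),]: pass
  a=tri([(c,(290,274)),(d,(402,174))]);b=tri([(c,(243,327)),(d,(437,205))])
  print('bar in box',inbox((a+b)/2)); m=inbox((a+b)/2)-[.12,0,.131]; 
  print('lid ang', np.arctan2(m[2],-m[0])-np.arctan2(.056,.2)," r",np.hypot(m[0],m[2]),np.hypot(.2,.056))
  ob=[(c,(270,209),(-.075,.07,.003)),(c,(315,233),(.075,.07,.003)),(c,(240,243),(-.075,-.07,.003)),(d,(230,245),(-.075,.07,.003)),(d,(282,230),(.075,.07,.003)),(d,(248,280),(-.075,-.07,.003))]
  fit(ob,[.52,.12,-.1])
E
python3 fit.py
```

```text
[ 0.4829  0.3305 -0.334 ] deg -19.135759011431777 rms 0.8481435771865007 [-1.5, -1.2, -0.8, -1.0, 0.1, -0.7, -0.0, -0.1, -0.9, -1.2, 0.1, -1.9, 0.9, -0.9, 0.8, -0.3, -1.5, 0.4, -0.9, -0.8, 0.3, -0.8, -0.3, -0.3, -0.1, -0.6, -0.1, -0.7, 1.1, -0.7, 0.5, -0.2, -1.2, 0.2, -0.6, -0.8, 0.3, -0.6, 0.2, 0.2, -0.0, -0.5, 0.0, -1.5, 0.2, -1.0, 1.0, -0.6, -1.2, 1.1, -0.9, 1.3, -0.4, 2.0, 0.4, 0.5, 1.3, 0.5]
blue mid [0.44891216 0.34227097 0.0595    ]
[ 0.5376 -0.1564 -0.1541] deg -8.828702142521925 rms 1.3125336372131988 [-0.8, -1.2, -2.0, -0.2, -0.2, -1.2, -0.1, -0.1, 2.9, -0.2, 0.6, -2.0]
pocket [ 0.49068838 -0.14910623  0.02      ]
[-0.0973  0.0363  0.105 ]
[-0.0464  0.036   0.105 ]
[-0.0972 -0.0379  0.105 ]
[-0.0483 -0.0393  0.105 ]
[-0.092   0.0369  0.105 ]
[0.002  0.0374 0.105 ]
[-0.0937 -0.0453  0.105 ]
[ 0.0023 -0.0393  0.105 ]
bar in box [0.13804946 0.00230494 0.3377064 ]
lid ang 1.3848859962030786  r 0.20749293890800347 0.20769207977195472
[ 0.5195  0.1237 -0.1071] deg -6.134024974286243 rms 0.7505040992911324 [-0.6, -0.8, 0.6, -0.2, -1.9, -0.2, -0.0, -0.8, 0.7, -0.3, 0.5, 0.4]
```

```bash
cat >> h.py <<'E'
def go(x,y,z,ang=None):
    """delta to TCP target; ang = desired world heading (deg) of jaw axis"""
    s,Rm=st(); dl=Rm.T@(np.array([x,y,z])-s['tcp_pos'])*100
    h=np.degrees(np.arctan2(Rm[1,1],Rm[0,1]))
    sp=0 if ang is None else ((h-ang+90)%180)-90
    print('jaw heading',round(h,2),'delta cm',np.round(dl,2),'spin',round(sp,1)); return dl
E
python3 - <<'E'
from h import *
c=load('scene0');d=load('side0')
print('panel top',tri([(c,(327,66)),(d,(143,114))]), 'base',[atz(c,u,0) for u in [(296,140),(445,182)]])
print('big blue', tri([(c,(258,115)),(d,(150,176))]),tri([(c,(260.5,131)),(d,(141.5,183))]))
print('bigblue foot',atz(c,(262,162),0))
go(.449,.342,.26,70.9)
go(.449,.342,.055,70.9)
E
```

```text
panel top [0.39687011 0.69042758 0.17250741] base [array([3.87266168e-01, 4.93979973e-01, 1.11022302e-16]), array([0.8645415 , 0.53497708, 0.        ])]
big blue [0.31960944 0.38118987 0.15420161] [0.30787623 0.40925586 0.09801138]
bigblue foot [3.40406958e-01 3.53389184e-01 1.11022302e-16]
t 0.15 tcp [0.1738 0.6    0.2306] F [ 0.4 -0.4  0.8] w 0.0855
[[-0.961, 0.278, -0.0], [0.278, 0.961, -0.001], [-0.0, -0.001, -1.0]]
q [-1.18  0.51 -0.24  1.5   0.13  1.15 -0.15]
jaw heading 73.85 delta cm [-33.61 -17.13  -2.91] spin 3.0
t 0.15 tcp [0.1738 0.6    0.2306] F [ 0.4 -0.4  0.8] w 0.0855
[[-0.961, 0.278, -0.0], [0.278, 0.961, -0.001], [-0.0, -0.001, -1.0]]
q [-1.18  0.51 -0.24  1.5   0.13  1.15 -0.15]
jaw heading 73.85 delta cm [-33.61 -17.1   17.59] spin 3.0
```

play_rows([
  [[1, -3, -1.5, -3, 0], [1, -7, -3.6, -4, 1], [1, -11, -5.6, -4, 2], [1, -15, -7.6, -4, 3], [1, -19, -9.7, -4, 3], [1, -23, -11.7, -4, 3], [1, -27, -13.7, -4, 3], [1, -30, -15.3, -3.5, 3], [1, -32.5, -16.5, -3, 3], [1, -33.6, -17.1, -3, 3], [1, -33.6, -17.1, -3, 3], [1, -33.6, -17.1, -3, 3]],
])

```text
t: 1.35
tcp_pos: [0.4479, 0.344, 0.2614]
orientation: [-0.52, -3.097, -0.001]
contact_force: [0.2, 0.1, -0.2]
gripper_width: 0.0852
```

```bash
python3 - <<'E'
from h import *
c=cap('wrist','w1'); cap('side','s1'); go(.449,.342,.055,70.9)
rk=(0.4829,0.3305,-0.334)
def w(l):
    C,S=np.cos(rk[2]),np.sin(rk[2]); return [rk[0]+C*l[0]-S*l[1],rk[1]+S*l[0]+C*l[1],l[2]]
P=proj(c,[w((-.036+a,b,.107)) for a,b in [(-.014,-.03),(-.014,.03),(.014,.03),(.014,-.03)]]); print(P)
im=cv2.imread('pics/w1.png'); cv2.polylines(im,[np.int32(P)],True,(0,255,255),1); cv2.imwrite('pics/w1o.png',im)
E
```

```text
t 1.45 tcp [0.4475 0.3445 0.2615] F [ 1.   0.2 -0.1] w 0.0855
[[-0.946, 0.325, -0.0], [0.325, 0.946, 0.001], [0.001, 0.001, -1.0]]
q [-0.59  0.39 -0.15  1.61  0.06  1.15  0.48]
jaw heading 71.03 delta cm [-0.24 -0.21 20.65] spin 0.1
[[244.53618355 175.37904277]
 [308.14903701 175.49323867]
 [307.23819977 203.77276003]
 [245.37807168 203.66785529]]
```

View pics/w1o.png

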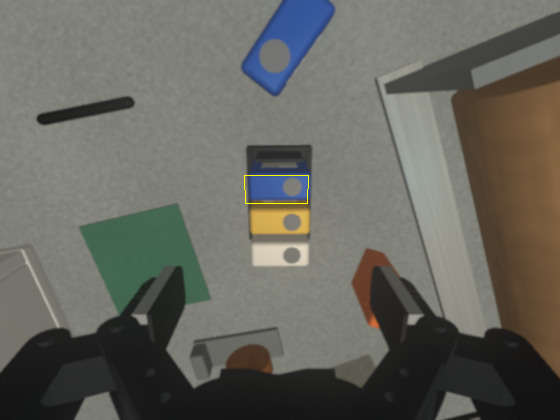

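```bash
python3 - <<'E'
import cv2
im=cv2.imread('pics/w1.png')[135:280,220:340]; im=cv2.resize(im,None,fx=5,fy=4,interpolation=2)
im=cv2.resize(cv2.imread('pics/w1.png')[140:275,220:340],None,fx=4.4,fy=4.4,interpolation=2)
for x in range(220,340,10): cv2.putText(im,str(x),(int((x-220)*4.4)-10,12),0,.4,(0,0,255),1);cv2.line(im,(int((x-220)*4.4),14),(int((x-220)*4.4),590),(0,0,255))
for y in range(140,275,10): cv2.putText(im,str(y),(0,int((y-140)*4.4)+4),0,.4,(0,0,255),1)
cv2.imwrite('pics/z6.png',im)
E
```

```text
(no output)
```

View pics/z6.png

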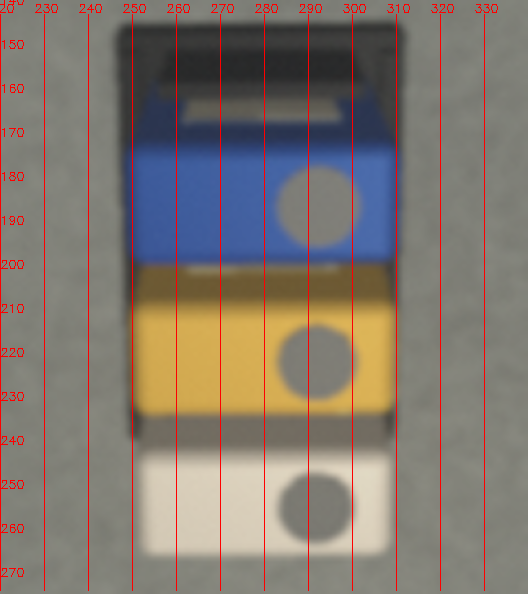

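play_rows([
  [[1, -0.1, -0.05, 3, 0], [1, -0.1, -0.05, 7, 0], [1, -0.1, -0.05, 11, 0], [1, -0.1, -0.05, 14, 0], [1, -0.1, -0.05, 16.5, 0], [1, -0.1, -0.05, 18.5, 0], [1, -0.1, -0.05, 20, 0], [1, -0.1, -0.05, 20.6, 0], [1, -0.1, -0.05, 20.6, 0], [1, -0.1, -0.05, 20.6, 0]],
])

```text
t: 2.45
tcp_pos: [0.4497, 0.3427, 0.056]
orientation: [0.521, 3.098, 0.002]
contact_force: [-0.4, -0.6, -0.3]
gripper_width: 0.0858
```

```bash
python3 - <<'E'
from h import *
st(); cap('side','s2'); cap('wrist','w2')
im=cv2.imread('pics/s2.png')[130:250,130:290]; cv2.imwrite('pics/s2z.png',cv2.resize(im,None,fx=5,fy=5))
E
```

```text
t 2.45 tcp [0.4497 0.3427 0.056 ] F [-0.4 -0.6 -0.3] w 0.0858
[[-0.945, 0.327, 0.001], [0.327, 0.945, 0.001], [-0.0, 0.001, -1.0]]
q [-0.61  0.61 -0.13  1.87  0.12  0.66  0.43]
```

View pics/s2z.png

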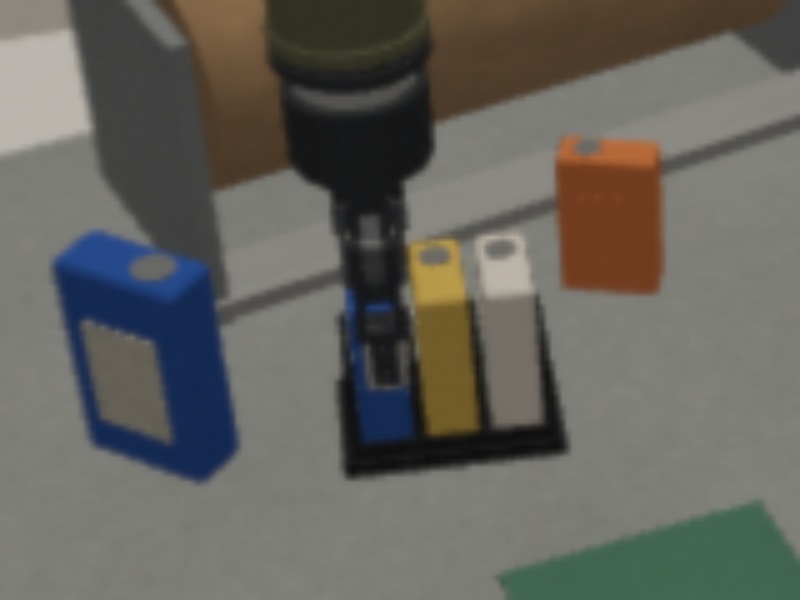

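View pics/w2.png

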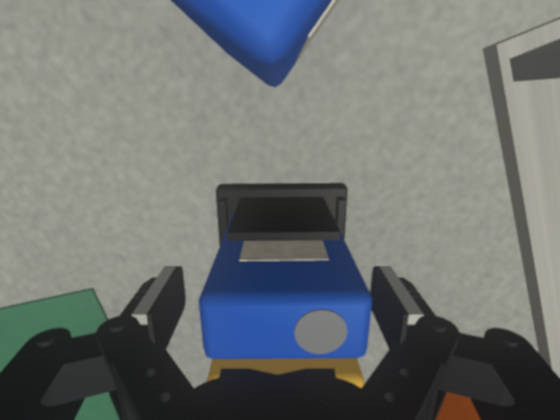

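play_rows([
  [[1, 0, 0.2, 0, 0], [0.6, 0, 0.2, 0, 0], [0.4, 0, 0.2, 0, 0], [0.4, 0, 0.2, 0, 0], [0.4, 0, 0.2, 0, 0], [0.4, 0, 0.2, 0, 0], [0.4, 0, 0.2, 0, 0], [0.4, 0, 0.2, 0, 0]],
], grip_force=50)

```text
t: 3.35
tcp_pos: [0.4509, 0.344, 0.0558]
orientation: [0.522, 3.097, 0.001]
contact_force: [-0.6, 0.3, 5.8]
gripper_width: 0.0594
```

```bash
python3 - <<'E'
from h import *
st()
E
```

```text
t 3.35 tcp [0.4509 0.344  0.0558] F [-0.6  0.3  5.8] w 0.0594
[[-0.945, 0.328, 0.001], [0.328, 0.945, 0.001], [-0.001, 0.001, -1.0]]
q [-0.61  0.61 -0.13  1.87  0.12  0.67  0.43]
```

play_rows([
  [[0.4, 0, 0.2, 0, 0], [0.4, 0, 0, -0.5, 0], [0.4, 0, 0, -1.5, 0], [0.4, 0, 0, -3, 0], [0.4, 0, 0, -5, 0], [0.4, 0, 0, -7, 0], [0.4, 0, 0, -9, 0], [0.4, 0, 0, -11, 0], [0.4, 0, 0, -12.5, 0], [0.4, 0, 0, -13, 0], [0.4, 0, 0, -13, 0]],
])

```text
t: 4.45
tcp_pos: [0.4506, 0.3439, 0.186]
orientation: [0.522, 3.097, 0.002]
contact_force: [-0.1, -0.7, -1.7]
gripper_width: 0.0593
```

```bash
python3 - <<'E'
from h import *
cap('side','s3'); go(.5195,.1237,.186,70.9)
im=cv2.imread('pics/s3.png')[90:250,110:310]; cv2.imwrite('pics/s3z.png',cv2.resize(im,None,fx=4,fy=3.7))
E
```

```text
t 4.5 tcp [0.4503 0.3436 0.1851] F [-0.1 -0.6 -1.7] w 0.0594
[[-0.945, 0.328, -0.0], [0.328, 0.945, -0.0], [0.0, -0.0, -1.0]]
q [-0.6   0.46 -0.15  1.73  0.08  0.97  0.46]
jaw heading 70.85 delta cm [-13.75 -18.5   -0.09] spin -0.0
```

View pics/s3z.png

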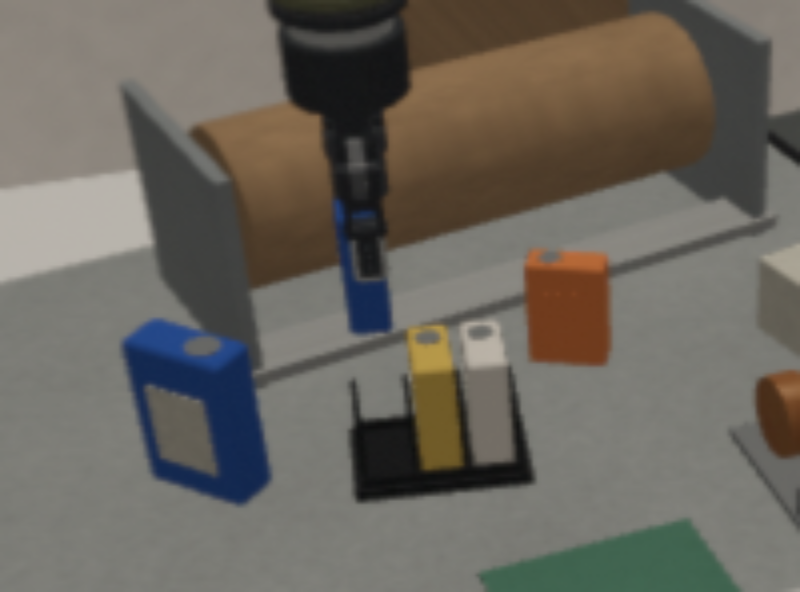

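play_rows([
  [[0.4, -1, -1.3, -1, 0], [0.4, -3, -4, -1, -2], [0.4, -5.5, -7.4, -1, -4], [0.4, -8, -10.8, -1, -6], [0.4, -10.5, -14.1, -1, -8], [0.4, -12.5, -16.8, -1, -10], [0.4, -13.4, -18, -0.5, -10], [0.4, -13.7, -18.5, 0, -10], [0.4, -13.7, -18.5, 0, -10], [0.4, -13.7, -18.5, 3, -10], [0.4, -13.7, -18.5, 7, -10], [0.4, -13.7, -18.5, 9, -10]],
])

```text
t: 5.7
tcp_pos: [0.5171, 0.1263, 0.0927]
orientation: [-0.246, -3.129, -0.0]
contact_force: [-0.3, 0.9, -1.5]
gripper_width: 0.0596
```

```bash
python3 - <<'E'
from h import *
cap('side','s4'); go(.5195,.1237,.048,81.2)
im=cv2.imread('pics/s4.png')[120:300,180:380]; cv2.imwrite('pics/s4z.png',cv2.resize(im,None,fx=4,fy=3.3))
E
```

```text
t 5.75 tcp [0.5159 0.126  0.0905] F [-0.5  0.  -3.9] w 0.059
[[-0.988, 0.156, -0.007], [0.156, 0.988, -0.0], [0.007, -0.001, -1.0]]
q [-0.19  0.53 -0.14  1.92  0.11  0.7   1.02]
jaw heading 81.03 delta cm [-0.42 -0.17  4.24] spin -0.2
```

View pics/s4z.png

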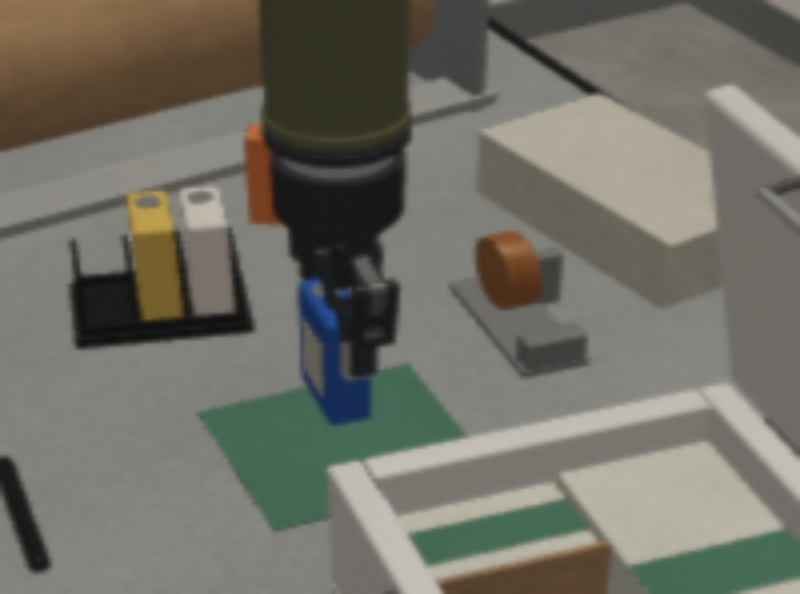

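play_rows([
  [[0.4, 0, 0, 0, 0], [0.4, 0, 0, 0, 0], [0.4, 0, 0, 1.5, 0], [0.4, 0, 0, 2.8, 0], [0.4, 0, 0, 3.5, 0], [0.4, 0, 0, 3.9, 0], [0.4, 0, 0, 4.1, 0], [0.4, 0, 0, 4.1, 0]],
])

```text
t: 6.55
tcp_pos: [0.5195, 0.1242, 0.0547]
orientation: [0.25, 3.131, 0.0]
contact_force: [0.0, 0.3, -1.5]
gripper_width: 0.0594
```

```bash
python3 - <<'E'
from h import *
go(.5195,.1237,.047,81.2)
E
```

```text
t 6.55 tcp [0.5195 0.1242 0.0547] F [ 0.   0.3 -1.5] w 0.0594
[[-0.987, 0.159, 0.001], [0.159, 0.987, 0.0], [-0.001, 0.0, -1.0]]
q [-0.19  0.58 -0.13  1.96  0.13  0.61  1.01]
jaw heading 80.85 delta cm [-0.01 -0.05  0.77] spin -0.3
```

play_rows([
  [[0.4, 0, 0, 0.3, 0], [0.4, 0, 0, 0.5, 0], [0.4, 0, 0, 0.6, 0], [0.4, 0, 0, 0.7, 0], [0.4, 0, 0, 0.75, 0], [0.4, 0, 0, 0.8, 0], [0.4, 0, 0, 0.8, 0]],
])

```text
t: 7.25
tcp_pos: [0.5192, 0.124, 0.0468]
orientation: [0.251, 3.131, -0.0]
contact_force: [-1.5, -0.3, 4.5]
gripper_width: 0.0594
```

```bash
python3 - <<'E'
from h import *
st();cap('side','s5'); 
im=cv2.imread('pics/s5.png')[160:300,220:340]; cv2.imwrite('pics/s5z.png',cv2.resize(im,None,fx=4,fy=4))
E
```

```text
t 7.25 tcp [0.5192 0.124  0.0468] F [-1.5 -0.3  4.5] w 0.0594
[[-0.987, 0.159, 0.0], [0.159, 0.987, -0.0], [-0.0, -0.0, -1.0]]
q [-0.2   0.59 -0.13  1.96  0.13  0.59  1.  ]
```

View pics/s5z.png

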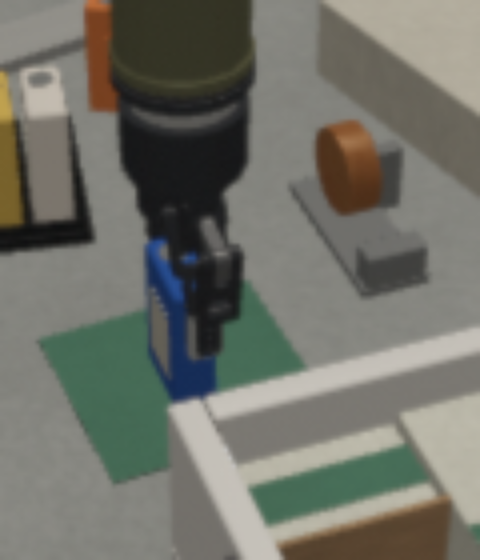

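The block is on the mat, with the contact force up 6 N at the expected height. Next I release it, lift and turn.

play_rows([
  [[0.75, 0, 0, 0, 0], [0.85, 0, 0, 0, 0], [1, 0, 0, 0, 0], [1, 0, 0, 0, 0], [1, 0, 0, 0, 0], [1, 0, 0, 0, 0], [1, 0, 0, -1, 0], [1, 0, 0, -3, 0], [1, 0, 0, -6, 0], [1, 0, 0, -9, 0], [1, 0, 0, -11, 0], [1, 0, 0, -11, 0]],
])

```text
t: 8.5
tcp_pos: [0.5208, 0.1245, 0.1599]
orientation: [0.25, 3.126, 0.003]
contact_force: [-0.8, 0.7, -0.9]
gripper_width: 0.0854
```

play_rows([
  [[1, 0, 0, 0, 8], [1, 0, 0, 0, 16], [1, 0, 0, 0, 24], [1, 0, 0, 0, 32], [1, 0, 0, 0, 40], [1, 0, 0, 0, 48], [1, 0, 0, 0, 56], [1, 0, 0, 0, 64], [1, 0, 0, 0, 72], [1, 0, 0, 0, 80], [1, 0, 0, 0, 87], [1, 0, 0, 0, 90]],
])

```text
t: 9.7
tcp_pos: [0.5187, 0.1241, 0.1559]
orientation: [-2.396, -2.032, 0.002]
contact_force: [0.6, -0.1, -0.2]
gripper_width: 0.0857
```

play_rows([
  [[1, 0, 0, -1, 0], [1, 0, 0, -1, 0], [1, 0, 0, -1, 0]],
])

```text
t: 10.0
tcp_pos: [0.5194, 0.1241, 0.1667]
orientation: [2.39, 2.039, 0.001]
contact_force: [-0.4, -0.4, -0.1]
gripper_width: 0.0851
```

```bash
python3 - <<'E'
from h import *
c=cap('wrist','w6'); cap('side','s6'); cap('scene','c6'); go(.5192,.124,.047,-9.15)
P=proj(c,[[.5192,.124,.098]]+[(np.array([.5192,.124,.098])+a*np.array([.987,-.159,0])+b*np.array([.159,.987,0])) for a,b in [(-.014,-.03),(-.014,.03),(.014,.03),(.014,-.03)]])
print(P)
im=cv2.imread('pics/w6.png'); cv2.polylines(im,[np.int32(P[1:])],True,(0,255,255),1); cv2.imwrite('pics/w6o.png',im)
a=cv2.imread('pics/s6.png')[160:300,200:360];b=cv2.imread('pics/c6.png')[160:300,200:360]
cv2.imwrite('pics/sc6.png',cv2.resize(np.hstack([a,b]),None,fx=2.5,fy=2.5))
E
```

```text
t 10.15 tcp [0.5191 0.1239 0.1662] F [-0.1  0.1 -0.4] w 0.0856
[[0.158, 0.987, -0.0], [0.987, -0.158, 0.0], [0.0, -0.0, -1.0]]
q [-0.47  0.44  0.28  1.84 -0.15  0.88 -0.28]
jaw heading -9.12 delta cm [1.000e-02 1.000e-02 1.192e+01] spin 0.0
[[277.24745802 218.72045875]
 [257.99601528 257.19959377]
 [256.55307096 176.86926915]
 [298.14278912 176.9508311 ]
 [296.30639146 257.25995452]]
```

View pics/w6o.png

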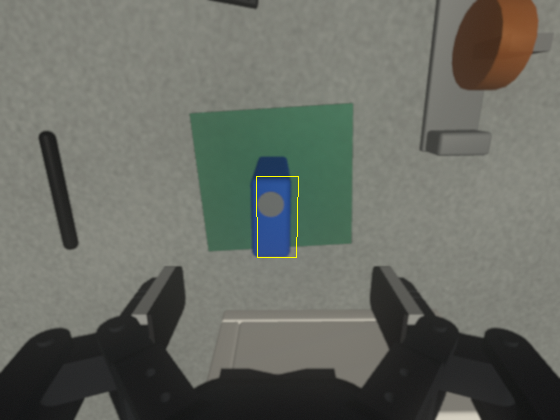

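View pics/sc6.png

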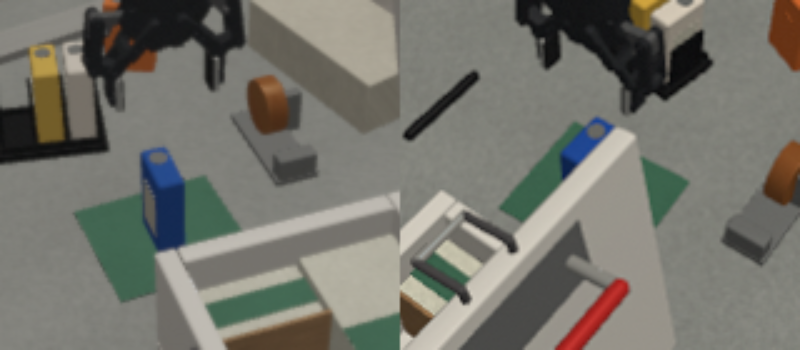

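The block stands upright on the mat, about 3.5 mm to the left of the jaw centre (column 271.5 against 277). I'll correct the jaw position and descend.

play_rows([
  [[1, 0, -0.35, 2, 0], [1, 0, -0.35, 5, 0], [1, 0, -0.35, 8, 0], [1, 0, -0.35, 10, 0], [1, 0, -0.35, 11, 0], [1, 0, -0.35, 11.1, 0], [1, 0, -0.35, 11.1, 0], [1, 0, -0.35, 11.1, 0]],
])

```text
t: 10.95
tcp_pos: [0.5165, 0.1247, 0.0563]
orientation: [2.391, 2.037, 0.003]
contact_force: [0.1, 0.2, -0.8]
gripper_width: 0.0852
```

```bash
python3 - <<'E'
from h import *
st();c=cap('wrist','w7')
E
```

```text
t 10.95 tcp [0.5165 0.1247 0.0563] F [ 0.1  0.2 -0.8] w 0.0852
[[0.159, 0.987, 0.002], [0.987, -0.159, 0.001], [0.001, 0.002, -1.0]]
q [-0.43  0.59  0.23  1.97 -0.22  0.61 -0.22]
```

View pics/w7.png

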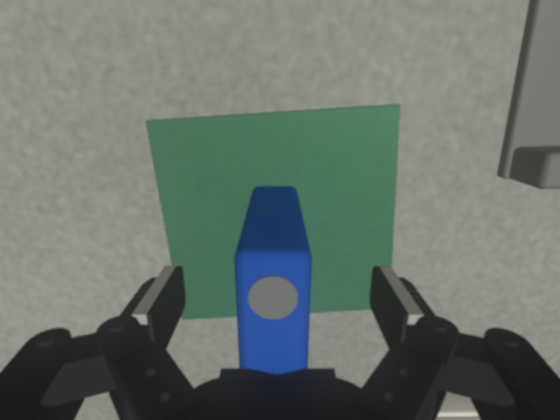

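play_rows([
  [[0.9, 0, -0.12, 0, 0], [0.7, 0, -0.12, 0, 0], [0.5, 0, -0.12, 0, 0], [0.4, 0, -0.12, 0, 0], [0.3, 0, -0.12, 0, 0], [0.2, 0, -0.12, 0, 0], [0.1, 0, -0.12, 0, 0], [0.1, 0, -0.12, 0, 0], [0.1, 0, -0.12, 0, 0], [0.1, 0, -0.12, 0, 0], [0.1, 0, -0.12, 0, 0], [0.1, 0, -0.12, 0, 0]],
], grip_force=50)

```text
t: 12.2
tcp_pos: [0.5148, 0.1248, 0.0555]
orientation: [2.391, 2.037, 0.001]
contact_force: [0.8, -0.0, 5.7]
gripper_width: 0.0273
```

```bash
python3 - <<'E'
from h import *
st();c=cap('wrist','w8');c=cap('side','s8')
E
```

```text
t 12.2 tcp [0.5148 0.1248 0.0555] F [ 0.8 -0.   5.7] w 0.0273
[[0.159, 0.987, 0.001], [0.987, -0.159, 0.0], [0.0, 0.001, -1.0]]
q [-0.43  0.59  0.23  1.97 -0.22  0.61 -0.22]
```

View pics/w8.png

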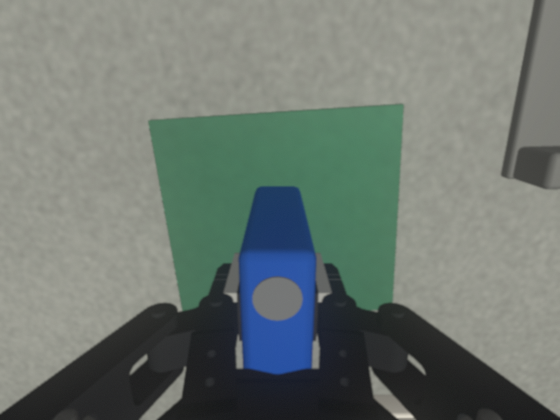

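```bash
python3 - <<'E' 2>&1 | tail -12
from fit import *
for a,b in [((225,246),(370,177.3)),((205.5,264),(382.7,191.7)),((245,260),(389,172)),((226,280),(402,185.5))]:
    P=tri([(c,a),(d,b)]); print(np.round(P,3),np.round(inbox(P),3))
from h import go
go(.4907,-.1491,.235,-8.83)
E
```

```text
[ 0.4829  0.3305 -0.334 ] deg -19.135759011431777 rms 0.8481435771865007 [-1.5, -1.2, -0.8, -1.0, 0.1, -0.7, -0.0, -0.1, -0.9, -1.2, 0.1, -1.9, 0.9, -0.9, 0.8, -0.3, -1.5, 0.4, -0.9, -0.8, 0.3, -0.8, -0.3, -0.3, -0.1, -0.6, -0.1, -0.7, 1.1, -0.7, 0.5, -0.2, -1.2, 0.2, -0.6, -0.8, 0.3, -0.6, 0.2, 0.2, -0.0, -0.5, 0.0, -1.5, 0.2, -1.0, 1.0, -0.6, -1.2, 1.1, -0.9, 1.3, -0.4, 2.0, 0.4, 0.5, 1.3, 0.5]
blue mid [0.44891216 0.34227097 0.0595    ]
[ 0.5376 -0.1564 -0.1541] deg -8.828702142521925 rms 1.3125336372131988 [-0.8, -1.2, -2.0, -0.2, -0.2, -1.2, -0.1, -0.1, 2.9, -0.2, 0.6, -2.0]
pocket [ 0.49068838 -0.14910623  0.02      ]
[ 0.587 -0.143  0.371] [0.047 0.021 0.371]
[ 0.58  -0.183  0.37 ] [ 0.046 -0.02   0.37 ]
[ 0.625 -0.149  0.372] [0.085 0.021 0.372]
[ 0.619 -0.189  0.371] [ 0.085 -0.02   0.371]
t 12.3 tcp [0.5148 0.1248 0.0555] F [ 0.5 -0.2  4.8] w 0.0277
[[0.159, 0.987, 0.001], [0.987, -0.159, 0.0], [0.0, 0.001, -1.0]]
q [-0.43  0.59  0.23  1.97 -0.22  0.61 -0.22]
jaw heading -9.15 delta cm [-27.42   1.99 -17.96] spin -0.3
```

play_rows([
  [[0.1, 0, 0, -0.5, 0], [0.1, 0, 0, -2, 0], [0.1, 0, 0, -4, 0], [0.1, 0, 0, -7, 0], [0.1, 0, 0, -10, 0], [0.1, 0, 0, -13, 0], [0.1, 0, 0, -16, 0], [0.1, 0, 0, -17.5, 0], [0.1, 0, 0, -18, 0], [0.1, 0, 0, -18, 0]],
])

```text
t: 13.3
tcp_pos: [0.5142, 0.1248, 0.2352]
orientation: [-2.391, -2.037, 0.0]
contact_force: [-0.5, -0.7, -2.3]
gripper_width: 0.0276
```

play_rows([
  [[0.1, -1, 0, 0, 0], [0.1, -3, 0.2, 0, 0], [0.1, -6, 0.4, 0, 0], [0.1, -9.5, 0.7, 0, 0], [0.1, -13, 0.9, 0, 0], [0.1, -16.5, 1.2, 0, 0], [0.1, -20, 1.4, 0, 0], [0.1, -23, 1.7, 0, 0], [0.1, -25.5, 1.9, 0, 0], [0.1, -27, 2, 0, 0], [0.1, -27.4, 2, 0, 0], [0.1, -27.4, 2, 0, 0]],
])

```text
t: 14.5
tcp_pos: [0.4899, -0.1494, 0.2344]
orientation: [-2.392, -2.034, 0.002]
contact_force: [-0.2, 1.1, -1.4]
gripper_width: 0.0278
```

play_rows([
  [[0.1, 0, 0, 0, 0], [0.1, 0, 0, 0, 0]],
])

```text
t: 14.7
tcp_pos: [0.4908, -0.1477, 0.235]
orientation: [-2.389, -2.039, 0.0]
contact_force: [-0.7, -0.6, -1.9]
gripper_width: 0.0274
```

```bash
python3 - <<'E' 
from h import *
go(.4907,-.1491,.074,-8.83)
cap('wrist','w9');cap('side','s9');cap('scene','c9')
a=cv2.imread('pics/s9.png')[130:410,220:450];b=cv2.imread('pics/c9.png')[130:410,100:330]
cv2.imwrite('pics/sc9.png',cv2.resize(np.hstack([a,b]),None,fx=1.7,fy=1.7))
E
```

```text
t 14.7 tcp [ 0.4908 -0.1477  0.235 ] F [-0.7 -0.6 -1.9] w 0.0274
[[0.157, 0.988, -0.001], [0.988, -0.157, 0.001], [0.0, -0.001, -1.0]]
q [-0.03  0.35  0.38  1.79 -0.15  1.03  0.25]
jaw heading -9.04 delta cm [-0.15  0.02 16.1 ] spin -0.2
```

View pics/w9.png

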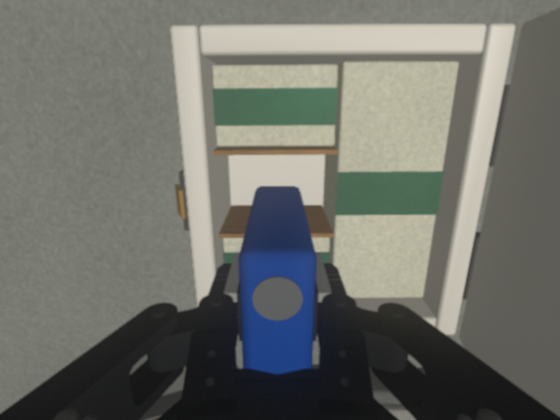

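View pics/sc9.png

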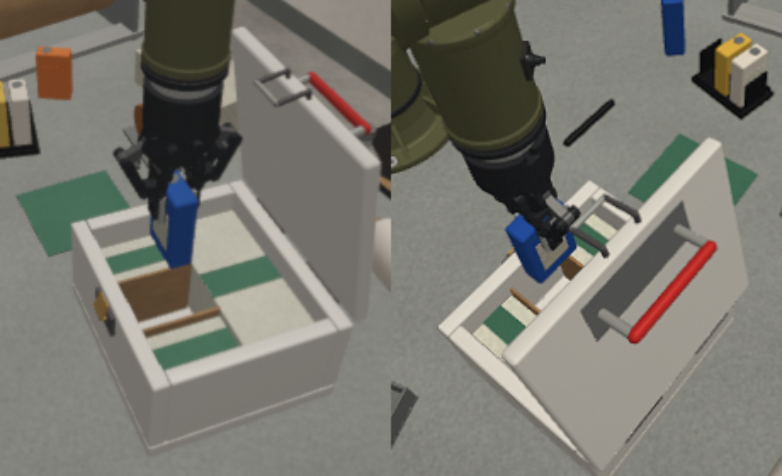

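```bash
python3 - <<'E' 2>&1 | tail -8
from fit import *
w9=load('w9')
# partition tops in wrist: far partition top edges row ~148 & 154, near ~235
for n,uv,z in [('far part L',(217,151),.105),('far part R',(338,151),.105),('near part L',(218,235),.105),('near part R',(333,235),.105),('rim outer TL',(174,28),.13),('rim outer TR',(513,26),.13),('rim in TL',(203,54),.13)]:
    print(n,np.round(inbox(atz(w9,uv,z)),4))
E
```

```text
pocket [ 0.49068838 -0.14910623  0.02      ]
far part L [-0.0987  0.0398  0.105 ]
far part R [0.0037 0.0395 0.105 ]
near part L [-0.1024 -0.0372  0.105 ]
near part R [ 0.0033 -0.0375  0.105 ]
rim outer TL [-0.1187  0.1282  0.13  ]
rim outer TR [0.1154 0.1292 0.13  ]
rim in TL [-0.0998  0.1117  0.13  ]
```

```bash
python3 - <<'E' 
import cv2
im=cv2.imread('pics/w9.png')[130:280,190:350]; im=cv2.resize(im,None,fx=4,fy=4,interpolation=2)
for x in range(190,350,10): cv2.putText(im,str(x),((x-190)*4-10,12),0,.35,(0,0,255),1)
for y in range(130,280,10): cv2.putText(im,str(y),(0,(y-130)*4+4),0,.35,(0,0,255),1)
cv2.imwrite('pics/w9z.png',im)
E
```

```text
(no output)
```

View pics/w9z.png

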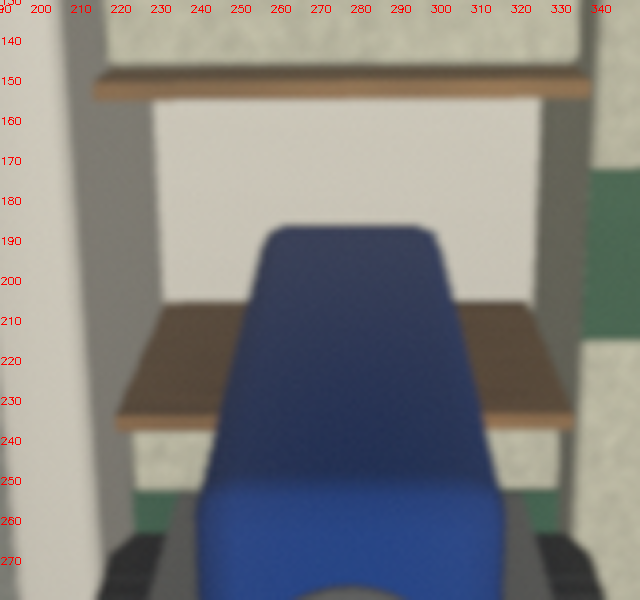

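```bash
python3 - <<'E' 2>&1 | tail -4
from fit import *
w9=load('w9')
print(inbox(atz(w9,(277,252),.2775)),inbox(atz(w9,(277,187),.1825)), 'tcp',inbox(np.array([.4908,-.1477,.235])))
E
```

```text
blue mid [0.44891216 0.34227097 0.0595    ]
[ 0.5376 -0.1564 -0.1541] deg -8.828702142521925 rms 1.3125336372131988 [-0.8, -1.2, -2.0, -0.2, -0.2, -1.2, -0.1, -0.1, 2.9, -0.2, 0.6, -2.0]
pocket [ 0.49068838 -0.14910623  0.02      ]
[-0.04781924  0.03031966  0.2775    ] [-0.04790525  0.02857981  0.1825    ] tcp [-0.04760553  0.0014067   0.235     ]
```

play_rows([
  [[0.1, 0, 0, 1, 0], [0.1, 0, 0, 3, 0], [0.1, 0, 0, 5, 0], [0.1, 0, 0, 7, 0], [0.1, 0, 0, 9, 0], [0.1, 0, 0, 11, 0], [0.1, 0, 0, 13, 0], [0.1, 0, 0, 14.5, 0], [0.1, 0, 0, 15.3, 0], [0.1, 0, 0, 15.5, 0], [0.1, 0, 0, 15.5, 0]],
])

```text
t: 15.95
tcp_pos: [0.4908, -0.149, 0.0803]
orientation: [2.391, 2.037, -0.0]
contact_force: [0.5, -0.3, -1.7]
gripper_width: 0.0275
```

play_rows([
  [[0.1, 0, 0, 0.2, 0], [0.1, 0, 0, 0.4, 0], [0.1, 0, 0, 0.6, 0], [0.1, 0, 0, 0.7, 0], [0.1, 0, 0, 0.75, 0], [0.1, 0, 0, 0.75, 0]],
])

```text
t: 16.55
tcp_pos: [0.4907, -0.1489, 0.0728]
orientation: [-2.392, -2.037, 0.0]
contact_force: [-0.3, 0.2, -1.5]
gripper_width: 0.0276
```

```bash
python3 - <<'E' 
from h import *
st();cap('wrist','w10');cap('side','s10')
a=cv2.imread('pics/s10.png')[130:390,220:450];b=cv2.imread('pics/w10.png')[100:360,165:395]
cv2.imwrite('pics/sc10.png',cv2.resize(np.hstack([a,b]),None,fx=1.7,fy=1.7))
E
```

```text
t 16.55 tcp [ 0.4907 -0.1489  0.0728] F [-0.3  0.2 -1.5] w 0.0276
[[0.159, 0.987, -0.0], [0.987, -0.159, 0.0], [0.0, -0.0, -1.0]]
q [ 0.05  0.55  0.3   2.   -0.26  0.63  0.36]
```

View pics/sc10.png

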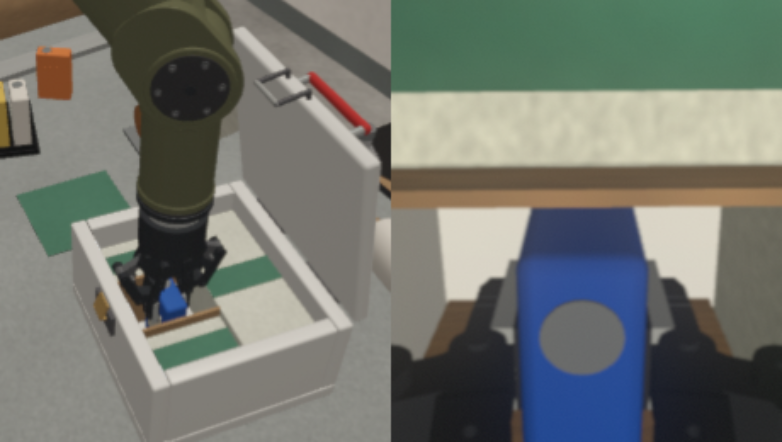

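play_rows([
  [[0.1, 0, 0, 0.05, 0], [0.1, 0, 0, 0.1, 0], [0.1, 0, 0, 0.15, 0], [0.1, 0, 0, 0.15, 0]],
])

```text
t: 17.05
tcp_pos: [0.4909, -0.149, 0.0724]
orientation: [2.391, 2.037, 0.001]
contact_force: [-2.5, 0.3, 12.4]
gripper_width: 0.0274
```

play_rows([
  [[0.1, 0, 0, -0.08, 0], [0.4, 0, 0, -0.08, 0], [0.5, 0, 0, -0.08, 0], [0.55, 0, 0, -0.08, 0], [0.55, 0, 0, -0.08, 0], [0.55, 0, 0, -0.08, 0], [0.55, 0, 0, -0.08, 0], [0.55, 0, 0, -0.08, 0]],
])

```text
t: 17.85
tcp_pos: [0.4934, -0.1496, 0.0729]
orientation: [2.388, 2.035, 0.004]
contact_force: [4.9, -0.4, 1.7]
gripper_width: 0.0468
```

play_rows([
  [[0.55, 0, 0, -1, 0], [0.55, 0, 0, -3, 0], [0.55, 0, 0, -6, 0], [0.55, 0, 0, -9, 0], [0.55, 0, 0, -12, 0], [0.55, 0, 0, -15, 0], [0.55, 0, 0, -16, 0], [0.55, 0, 0, -16, 0], [0.55, 0, 0, -16, 0]],
])

```text
t: 18.75
tcp_pos: [0.4901, -0.1486, 0.2312]
orientation: [-2.39, -2.037, 0.001]
contact_force: [-0.2, 0.6, -1.1]
gripper_width: 0.0469
```

```bash
python3 - <<'E' 
from h import *
st();cap('wrist','w11');cap('side','s11');cap('scene','c11')
a=cv2.imread('pics/s11.png')[130:390,220:450];b=cv2.imread('pics/w11.png')[100:360,165:395]
cv2.imwrite('pics/sc11.png',cv2.resize(np.hstack([a,b]),None,fx=1.7,fy=1.7))
E
```

```text
t 18.75 tcp [ 0.4901 -0.1486  0.2312] F [-0.2  0.6 -1.1] w 0.0469
[[0.159, 0.987, -0.001], [0.987, -0.159, 0.0], [0.0, -0.001, -1.0]]
q [-0.03  0.35  0.38  1.8  -0.15  1.02  0.25]
```

View pics/sc11.png

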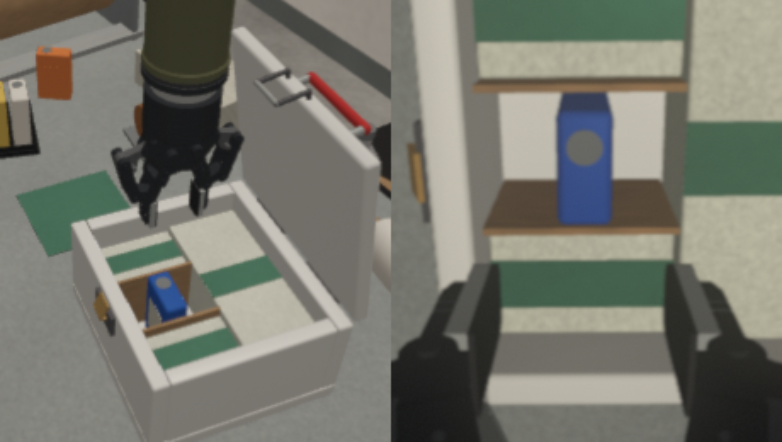

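View pics/c11.png

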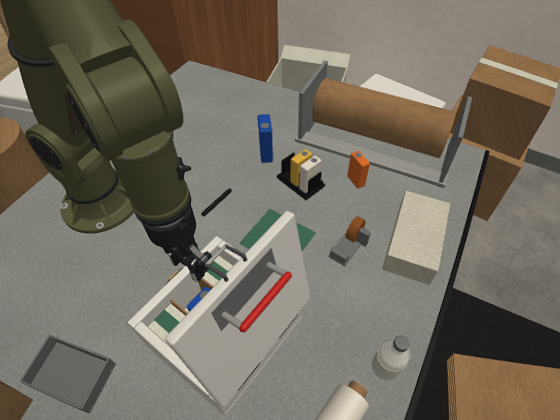

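play_rows([
  [[0.55, 0, 0, -2, 0], [0.55, 0, 0, -5, 0], [0.55, 0, 0, -9, 0], [0.55, 0, 0, -13, 0], [0.55, 0, 0, -17, 0], [0.5, 0, 0, -20, 0], [0.45, 0, 0, -21, 0], [0.4, 0, 0, -21, 0], [0.4, 0, 0, -21, 0], [0.4, 0, 0, -21, 0]],
])

```text
t: 19.9
tcp_pos: [0.4903, -0.1486, 0.4402]
orientation: [-2.389, -2.036, 0.003]
contact_force: [-0.4, 0.2, -0.1]
gripper_width: 0.0338
```

```bash
python3 - <<'E' 
from h import *
go(.6744,-.1753,.44,-8.83)
E
```

```text
t 19.9 tcp [ 0.4903 -0.1486  0.4402] F [-0.4  0.2 -0.1] w 0.0338
[[0.159, 0.987, -0.003], [0.987, -0.159, 0.001], [0.0, -0.003, -1.0]]
q [-0.05  0.24  0.41  1.37 -0.1   1.56  0.19]
jaw heading -9.14 delta cm [ 0.29 18.6  -0.04] spin -0.3
```

play_rows([
  [[0.4, 0, 1, 0, 0], [0.4, 0.1, 3, 0, 0], [0.4, 0.1, 6, 0, 0], [0.4, 0.2, 9, 0, -0.3], [0.4, 0.2, 12, 0, -0.3], [0.4, 0.3, 15, 0, -0.3], [0.4, 0.3, 17.5, 0, -0.3], [0.4, 0.3, 18.6, 0, -0.3], [0.4, 0.3, 18.6, 0, -0.3], [0.4, 0.3, 18.6, 0, -0.3], [0.4, 0.3, 18.6, 0, -0.3]],
])

```text
t: 21.0
tcp_pos: [0.6744, -0.1756, 0.4424]
orientation: [2.386, 2.043, 0.0]
contact_force: [-0.7, 0.1, 0.2]
gripper_width: 0.0343
```

```bash
python3 - <<'E' 
from h import *
go(.6744,-.1753,.319,-8.83)
c=cap('wrist','w12');cap('side','s12');cap('scene','c12')
bxv=np.array([.159,.987]);
P=proj(c,[[.6744+t*.1535,-.1753+t*.988,.3377] for t in (-.05,0,.05)]); print(P)
a=cv2.imread('pics/s12.png')[0:300,280:530];b=cv2.imread('pics/c12.png')[120:420,120:370]
cv2.imwrite('pics/sc12.png',cv2.resize(np.hstack([a,b]),None,fx=1.6,fy=1.6))
E
```

```text
t 21.0 tcp [ 0.6744 -0.1756  0.4424] F [-0.7  0.1  0.2] w 0.0343
[[0.154, 0.988, 0.0], [0.988, -0.154, -0.0], [-0.0, 0.0, -1.0]]
q [ 0.07  0.61  0.39  0.78 -0.23  1.78  0.2 ]
jaw heading -8.86 delta cm [ 0.03 -0.   12.34] spin -0.0
[[277.43040611 258.42091173]
 [277.4598997  202.69661401]
 [277.49292466 139.93810789]]
```

View pics/w12.png

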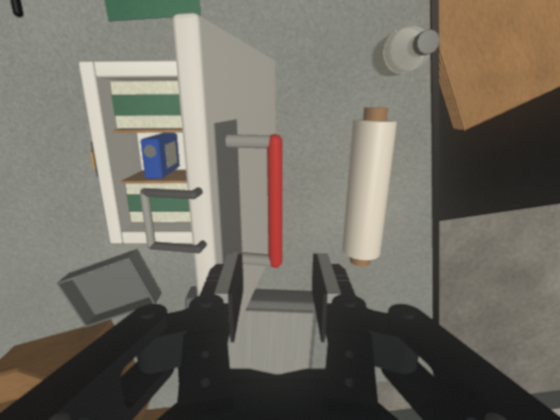

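View pics/sc12.png

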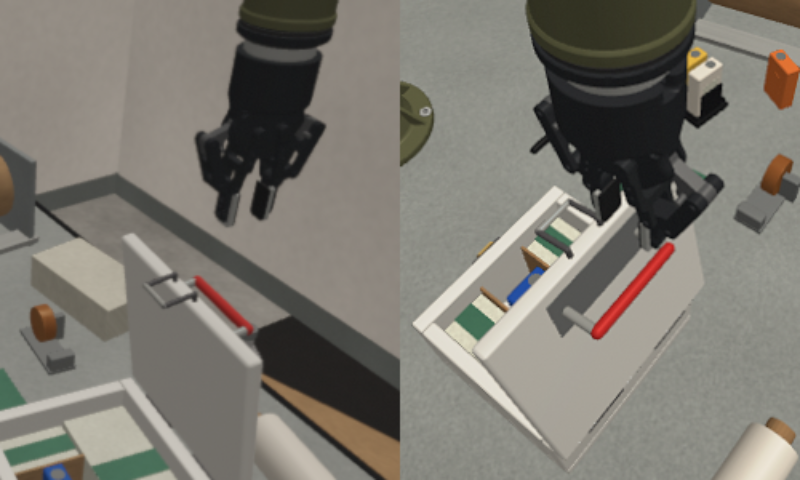

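play_rows([
  [[0.4, 0, -0.1, 1, 0], [0.4, 0, -0.1, 3, 0], [0.4, 0, -0.1, 6, 0], [0.4, 0, -0.1, 9, 0], [0.4, 0, -0.1, 11, 0], [0.4, 0, -0.1, 12, 0], [0.4, 0, -0.1, 12, 0], [0.4, 0, -0.1, 12, 0]],
])

```text
t: 21.95
tcp_pos: [0.6738, -0.1753, 0.3231]
orientation: [2.385, 2.043, 0.001]
contact_force: [-0.1, -0.4, -0.5]
gripper_width: 0.0342
```

```bash
python3 - <<'E' 
from h import *
go(.6744,-.1753,.319,-8.83)
c=cap('wrist','w13');cap('side','s13');cap('scene','c13')
a=cv2.imread('pics/s13.png')[50:300,280:490];b=cv2.imread('pics/c13.png')[150:400,140:350]
cv2.imwrite('pics/sc13.png',cv2.resize(np.hstack([a,b]),None,fx=1.9,fy=1.9))
E
```

```text
t 21.95 tcp [ 0.6738 -0.1753  0.3231] F [-0.1 -0.4 -0.5] w 0.0342
[[0.154, 0.988, 0.001], [0.988, -0.154, -0.0], [0.0, 0.001, -1.0]]
q [ 0.03  0.6   0.39  1.11 -0.22  1.46  0.23]
jaw heading -8.84 delta cm [0.01 0.05 0.41] spin -0.0
```

View pics/w13.png

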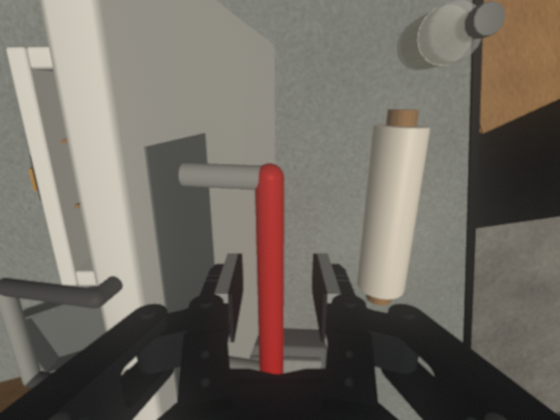

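View pics/sc13.png

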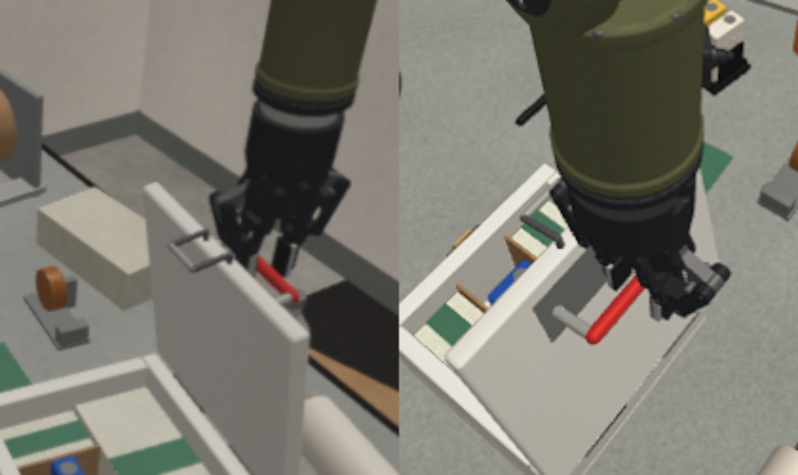

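play_rows([
  [[0.4, 0, -0.3, 0, 0], [0.4, 0, -0.3, 0, 0], [0.25, 0, -0.3, 0, 0], [0.1, 0, -0.3, 0, 0], [0, 0, -0.3, 0, 0], [0, 0, -0.3, 0, 0], [0, 0, -0.3, 0, 0], [0, 0, -0.3, 0, 0]],
], grip_force=40)

```text
t: 22.9
tcp_pos: [0.6707, -0.1749, 0.3221]
orientation: [-2.386, -2.043, 0.0]
contact_force: [-2.8, 0.4, 2.1]
gripper_width: 0.0102
```

```bash
python3 - <<'E' 2>&1 | tail -30
from fit import *
s,Rm=st()
p=inbox(s['tcp_pos']); print('tcp in box',p)
# bar = tcp + 0.019 up (approx)
b=p+[0,0,.019]; m=b-[.12,0,.131]; print('ang',np.arctan2(m[2],-m[0])-np.arctan2(.056,.2),'r',np.hypot(m[0],m[2]))
E
```

```text
[ 0.4829  0.3305 -0.334 ] deg -19.135759011431777 rms 0.8481435771865007 [-1.5, -1.2, -0.8, -1.0, 0.1, -0.7, -0.0, -0.1, -0.9, -1.2, 0.1, -1.9, 0.9, -0.9, 0.8, -0.3, -1.5, 0.4, -0.9, -0.8, 0.3, -0.8, -0.3, -0.3, -0.1, -0.6, -0.1, -0.7, 1.1, -0.7, 0.5, -0.2, -1.2, 0.2, -0.6, -0.8, 0.3, -0.6, 0.2, 0.2, -0.0, -0.5, 0.0, -1.5, 0.2, -1.0, 1.0, -0.6, -1.2, 1.1, -0.9, 1.3, -0.4, 2.0, 0.4, 0.5, 1.3, 0.5]
blue mid [0.44891216 0.34227097 0.0595    ]
[ 0.5376 -0.1564 -0.1541] deg -8.828702142521925 rms 1.3125336372131988 [-0.8, -1.2, -2.0, -0.2, -0.2, -1.2, -0.1, -0.1, 2.9, -0.2, 0.6, -2.0]
pocket [ 0.49068838 -0.14910623  0.02      ]
t 22.9 tcp [ 0.6707 -0.1749  0.3221] F [-2.8  0.4  2.1] w 0.0102
[[0.154, 0.988, -0.0], [0.988, -0.154, 0.0], [0.0, -0.0, -1.0]]
q [ 0.03  0.6   0.39  1.13 -0.22  1.46  0.23]
tcp in box [0.13433408 0.00216298 0.32210943]
ang 1.3659040405825564 r 0.2105978120370822
```

```bash
python3 - <<'E' 
import numpy as np
for a in np.arange(1.64,.2,-.07): print(round(a-.273,3), 'ty',round(((-.2077*np.cos(a))-(-.2077*np.cos(1.64)))*100,2),'tz',round((.2077*np.sin(1.64)-.2077*np.sin(a))*100,2))
E
```

```text
1.367 ty 0.0 tz 0.0
1.297 ty -1.45 tz -0.05
1.227 ty -2.91 tz 0.0
1.157 ty -4.35 tz 0.16
1.087 ty -5.78 tz 0.41
1.017 ty -7.19 tz 0.76
0.947 ty -8.57 tz 1.22
0.877 ty -9.92 tz 1.76
0.807 ty -11.23 tz 2.4
0.737 ty -12.48 tz 3.13
0.667 ty -13.69 tz 3.95
0.597 ty -14.83 tz 4.85
0.527 ty -15.91 tz 5.82
0.457 ty -16.91 tz 6.87
0.387 ty -17.84 tz 7.99
0.317 ty -18.69 tz 9.16
0.247 ty -19.46 tz 10.4
0.177 ty -20.14 tz 11.69
0.107 ty -20.72 tz 13.02
0.037 ty -21.22 tz 14.38
-0.033 ty -21.61 tz 15.78
```

play_rows([
  [[0, 0, -0.6, 0, 0], [0, 0, -1.5, -0.05, 0], [0, 0, -2.9, 0, 0], [0, 0, -4.35, 0.15, 0], [0, 0, -5.8, 0.4, 0], [0, 0, -7.2, 0.75, 0], [0, 0, -8.55, 1.2, 0], [0, 0, -9.9, 1.75, 0], [0, 0, -9.9, 1.75, 0]],
])

```text
t: 23.8
tcp_pos: [0.5705, -0.1595, 0.3048]
orientation: [-2.385, -2.041, 0.001]
contact_force: [-5.5, 0.5, 3.7]
gripper_width: 0.0103
```

```bash
python3 - <<'E' 2>&1 
from h import *
st();cap('scene','c14');cap('side','s14')
a=cv2.imread('pics/s14.png')[50:350,220:470];b=cv2.imread('pics/c14.png')[120:420,100:350]
cv2.imwrite('pics/sc14.png',cv2.resize(np.hstack([a,b]),None,fx=1.6,fy=1.6))
E
```

```text
t 23.8 tcp [ 0.5705 -0.1595  0.3048] F [-5.5  0.5  3.7] w 0.0103
[[0.154, 0.988, -0.002], [0.988, -0.154, 0.001], [0.001, -0.002, -1.0]]
q [-0.02  0.43  0.4   1.47 -0.17  1.28  0.24]
```

View pics/sc14.png

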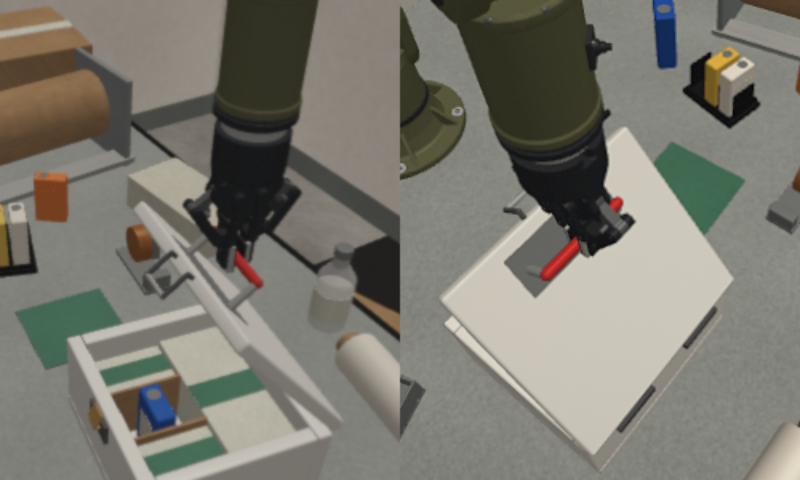

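play_rows([
  [[0, 0, -0.65, 0.3, 0], [0, 0, -1.9, 1, 0], [0, 0, -3.2, 1.8, 0], [0, 0, -4.4, 2.65, 0], [0, 0, -5.5, 3.6, 0], [0, 0, -6.5, 4.6, 0], [0, 0, -7.4, 5.7, 0], [0, 0, -8.2, 6.8, 0], [0, 0, -8.8, 7.4, 0], [0, 0, -9.35, 8.3, 0], [0, 0, -9.6, 8.65, 0], [0, 0, -9.6, 8.65, 0]],
])

```text
t: 25.1
tcp_pos: [0.478, -0.1452, 0.2176]
orientation: [-2.386, -2.043, 0.002]
contact_force: [-1.3, -3.2, -2.3]
gripper_width: 0.0104
```

```bash
python3 - <<'E' 2>&1 | tail -8
from fit import *
s,Rm=st()
p=inbox(s['tcp_pos']); print('tcp in box',p)
b=p+[0,0,.0161]; m=b-[.12,0,.131]; print('ang',np.arctan2(m[2],-m[0])-np.arctan2(.056,.2),'r',np.hypot(m[0],m[2]))
cap('scene','c15');cap('side','s15')
a=cv2.imread('pics/s15.png')[120:400,220:470];b=cv2.imread('pics/c15.png')[120:400,100:350]
cv2.imwrite('pics/sc15.png',cv2.resize(np.hstack([a,b]),None,fx=1.6,fy=1.6))
E
```

```text
blue mid [0.44891216 0.34227097 0.0595    ]
[ 0.5376 -0.1564 -0.1541] deg -8.828702142521925 rms 1.3125336372131988 [-0.8, -1.2, -2.0, -0.2, -0.2, -1.2, -0.1, -0.1, 2.9, -0.2, 0.6, -2.0]
pocket [ 0.49068838 -0.14910623  0.02      ]
t 25.1 tcp [ 0.478  -0.1452  0.2176] F [-1.3 -3.2 -2.3] w 0.0104
[[0.154, 0.988, -0.001], [0.988, -0.154, -0.0], [-0.001, -0.001, -1.0]]
q [-0.05  0.35  0.4   1.85 -0.16  0.98  0.27]
tcp in box [-0.06067331  0.00187233  0.21755043]
ang 0.2436660826313532 r 0.20779787044896358
```

View pics/sc15.png

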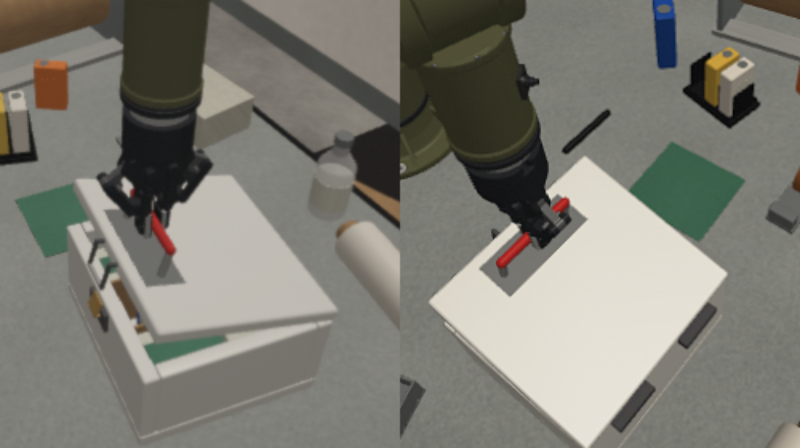

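play_rows([
  [[0, 0, -0.25, 0.5, 0], [0, 0, -0.6, 1.2, 0], [0, 0, -0.95, 1.9, 0], [0, 0, -1.2, 2.45, 0], [0, 0, -1.3, 2.75, 0], [0, 0, -1.3, 2.75, 0]],
])

```text
t: 25.8
tcp_pos: [0.4649, -0.1432, 0.19]
orientation: [-2.386, -2.043, 0.001]
contact_force: [-2.1, -4.3, -1.5]
gripper_width: 0.0104
```

```bash
cat > ang.py <<'E'
from h import *
bx=(0.5376,-0.1564,-0.1541)
def inbox(P):
    C,S=np.cos(bx[2]),np.sin(bx[2]); q=P[:2]-np.array(bx[:2]); return np.array([C*q[0]+S*q[1],-S*q[0]+C*q[1],P[2]])
s=r.get_state(); b=inbox(s['tcp_pos'])+[0,0,.0161]; m=b-[.12,0,.131]
print('t',s['t'],'z',round(s['tcp_pos'][2],4),'F',np.round(s['contact_force'],1),'ang',np.arctan2(m[2],-m[0])-np.arctan2(.056,.2),'r',np.hypot(m[0],m[2]))
E
python3 ang.py
```

```text
t 25.8 z 0.19 F [-2.1 -4.3 -1.5] ang 0.0967097438367811 r 0.20788794981563102
```

play_rows([
  [[0, 0, -0.1, 0.25, 0], [0, 0, -0.2, 0.5, 0], [0, 0, -0.28, 0.75, 0], [0, 0, -0.28, 0.75, 0]],
])

```text
t: 26.2
tcp_pos: [0.4623, -0.1428, 0.1828]
orientation: [-2.386, -2.043, 0.001]
contact_force: [-3.4, -4.7, -2.7]
gripper_width: 0.0104
```

```bash
python3 ang.py
```

```text
t 26.2 z 0.1828 F [-3.4 -4.7 -2.7] ang 0.05976707287630595 r 0.2079354214544699
```

play_rows([
  [[0, 0, -0.08, 0.2, 0], [0, 0, -0.14, 0.4, 0], [0, 0, -0.14, 0.4, 0]],
])

```text
t: 26.5
tcp_pos: [0.4612, -0.1426, 0.1794]
orientation: [2.386, 2.043, -0.0]
contact_force: [-4.3, -3.8, 3.2]
gripper_width: 0.0107
```

```bash
python3 ang.py
```

```text
t 26.5 z 0.1794 F [-4.3 -3.8  3.2] ang 0.042213633684113794 r 0.20790625720090739
```

play_rows([
  [[0, 0, -0.04, 0.1, 0], [0, 0, -0.07, 0.2, 0], [0, 0, -0.07, 0.2, 0]],
])

```text
t: 26.8
tcp_pos: [0.4607, -0.1425, 0.1779]
orientation: [2.386, 2.043, 0.001]
contact_force: [-5.0, -4.1, 9.2]
gripper_width: 0.0104
```

```bash
python3 ang.py
```

```text
t 26.8 z 0.1779 F [-5.  -4.1  9.2] ang 0.03486121981726886 r 0.20786638592168505
```

play_rows([
  [[0, 0, -0.04, 0.1, 0], [0, 0, -0.07, 0.2, 0], [0, 0, -0.07, 0.2, 0]],
])

```text
t: 27.1
tcp_pos: [0.4601, -0.1424, 0.176]
orientation: [2.386, 2.043, 0.001]
contact_force: [-5.2, -3.3, 10.8]
gripper_width: 0.0102
```

```bash
python3 ang.py
```

```text
t 27.1 z 0.176 F [-5.2 -3.3 10.8] ang 0.025549714547700997 r 0.2078910765140068
```

play_rows([
  [[0, 0, -0.04, 0.1, 0], [0, 0, -0.07, 0.2, 0], [0, 0, -0.1, 0.3, 0], [0, 0, -0.1, 0.3, 0]],
])

```text
t: 27.5
tcp_pos: [0.4594, -0.1424, 0.1735]
orientation: [2.385, 2.042, 0.002]
contact_force: [-6.3, -2.3, 14.7]
gripper_width: 0.0105
```

```bash
python3 ang.py
```

```text
t 27.5 z 0.1735 F [-6.3 -2.3 14.7] ang 0.012878703782003287 r 0.20790526274589796
```

play_rows([
  [[0, 0, -0.04, 0.1, 0], [0, 0, -0.07, 0.2, 0], [0, 0, -0.1, 0.3, 0], [0, 0, -0.1, 0.3, 0]],
])

```text
t: 27.9
tcp_pos: [0.4583, -0.1422, 0.1702]
orientation: [2.385, 2.042, 0.002]
contact_force: [-5.4, -3.1, 11.5]
gripper_width: 0.0107
```

```bash
python3 ang.py; python3 - <<'E'
from h import *
cap('side','s16');cap('scene','c16');cap('wrist','w16')
a=cv2.imread('pics/s16.png')[170:400,230:430];b=cv2.imread('pics/c16.png')[170:400,110:310]
cv2.imwrite('pics/sc16.png',cv2.resize(np.hstack([a,b]),None,fx=2,fy=2,interpolation=2))
E
```

```text
t 27.9 z 0.1702 F [-5.4 -3.1 11.5] ang -0.0041130180905266656 r 0.2080065395636664
```

View pics/sc16.png

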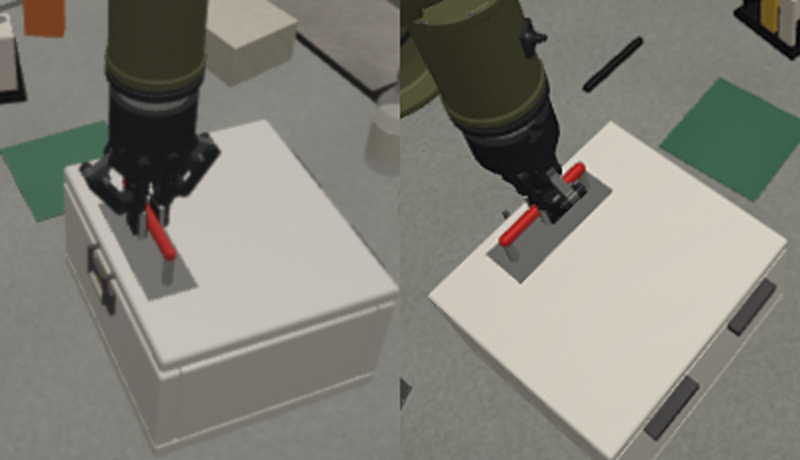

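View pics/w16.png

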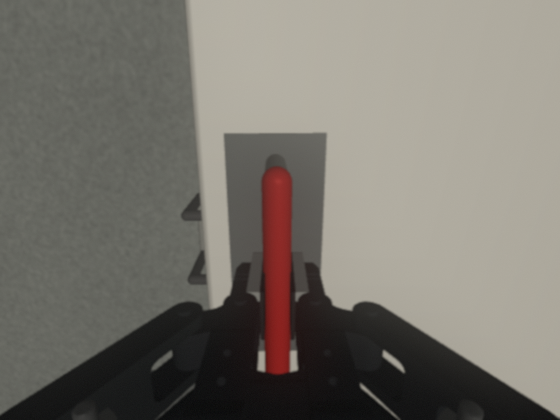

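play_rows([
  [[0, 0, -0.02, 0.1, 0], [0, 0, -0.03, 0.2, 0], [0, 0, -0.03, 0.3, 0], [0, 0, -0.03, 0.3, 0]],
], grip_force=60)

```text
t: 28.45
tcp_pos: [0.4574, -0.142, 0.1666]
orientation: [2.386, 2.043, -0.0]
contact_force: [-4.8, -2.4, 7.3]
gripper_width: 0.0097
```

```bash
python3 ang.py
```

```text
t 28.45 z 0.1666 F [-4.8 -2.4  7.3] ang -0.021727100690549617 r 0.20800041521852172
```

play_rows([
  [[0, 0, 0, 0.1, 0], [0, 0, 0, 0.2, 0], [0, 0, 0, 0.2, 0]],
])

```text
t: 28.75
tcp_pos: [0.4575, -0.1421, 0.1662]
orientation: [2.386, 2.042, 0.002]
contact_force: [-9.8, -1.7, 26.2]
gripper_width: 0.0103
```

```bash
python3 ang.py; python3 - <<'E'
from h import *
c=cap('side','s17');d=cap('scene','c17')
a=cv2.imread('pics/s17.png')[240:380,255:415];cv2.imwrite('pics/s17z.png',cv2.resize(a,None,fx=5,fy=4.2,interpolation=2))
E
```

```text
t 28.75 z 0.1662 F [-9.8 -1.7 26.2] ang -0.023523331075618492 r 0.2078114928917529
```

View pics/s17z.png

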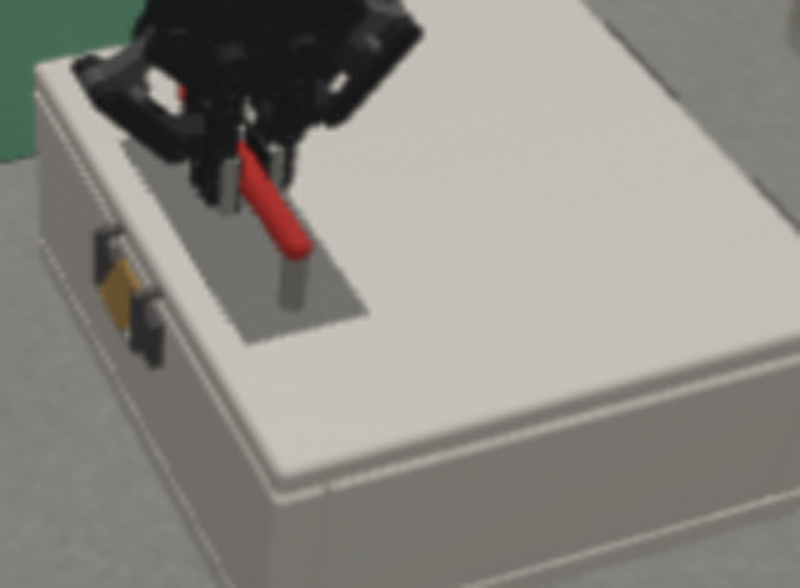

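play_rows([
  [[0, 0, 0, -0.1, 0], [0, 0, 0, -0.3, 0], [0, 0, 0, -0.5, 0], [0, 0, 0, -0.6, 0], [0, 0, 0, -0.6, 0]],
], grip_force=80)

```text
t: 29.35
tcp_pos: [0.4575, -0.142, 0.1693]
orientation: [2.386, 2.043, -0.001]
contact_force: [0.7, -5.7, -10.2]
gripper_width: 0.0093
```

```bash
python3 ang.py
```

```text
t 29.35 z 0.1693 F [  0.7  -5.7 -10.2] ang -0.008903020139379603 r 0.2085553287121055
```

play_rows([
  [[0, 0, 0, -0.2, 0], [0, 0, 0, -0.4, 0], [0, 0, 0, -0.5, 0], [0, 0, 0, -0.5, 0], [0, 0, 0, -0.5, 0]],
])

```text
t: 29.85
tcp_pos: [0.4575, -0.142, 0.1739]
orientation: [-2.386, -2.043, 0.002]
contact_force: [1.8, -5.9, -13.7]
gripper_width: 0.0095
```

```bash
python3 ang.py
```

```text
t 29.85 z 0.1739 F [  1.8  -5.9 -13.7] ang 0.011890881074855031 r 0.20981305434074332
```

play_rows([
  [[0, 0, 0, -0.15, 0], [0, 0, 0, -0.3, 0], [0, 0, 0, -0.4, 0], [0, 0, 0, -0.4, 0], [0, 0, 0, -0.4, 0]],
])

```text
t: 30.35
tcp_pos: [0.4575, -0.142, 0.1763]
orientation: [-2.386, -2.043, 0.004]
contact_force: [5.8, -8.2, -31.4]
gripper_width: 0.0096
```

```bash
python3 ang.py; python3 - <<'E'
from h import *
c=cap('side','s18');d=cap('scene','c18')
a=cv2.imread('pics/s18.png')[240:380,255:415];cv2.imwrite('pics/s18z.png',cv2.resize(a,None,fx=5,fy=4.2,interpolation=2))
E
```

```text
t 30.35 z 0.1763 F [  5.8  -8.2 -31.4] ang 0.0230974067738145 r 0.21057480843678128
```

View pics/s18z.png

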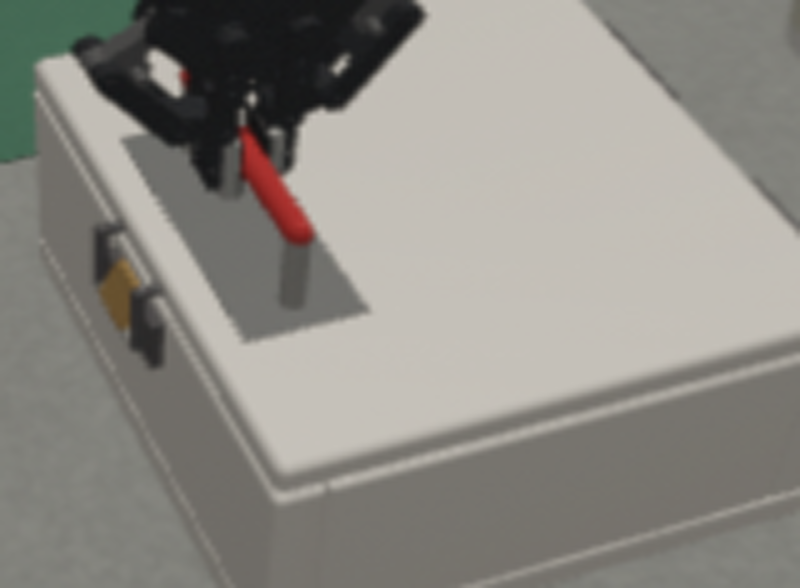

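Under a 31 N pull the handle rose to its stop, with its end moving from row 248 to 235 in the crop. The lid corner stayed at (285,475), so the catch holds. I'll ease the handle down and let go.

play_rows([
  [[0, 0, 0, 0.3, 0], [0, 0, 0, 0.6, 0], [0, 0, 0, 0.9, 0], [0, 0, 0, 1.1, 0], [0, 0, 0, 1.1, 0]],
], grip_force=40)

```text
t: 30.95
tcp_pos: [0.4574, -0.142, 0.1675]
orientation: [-2.386, -2.043, 0.001]
contact_force: [-1.3, -4.3, -2.4]
gripper_width: 0.0095
```

play_rows([
  [[0.2, 0, 0, 0, 0], [0.35, 0, 0, 0, 0], [0.4, 0, 0, 0, 0], [0.4, 0, 0, 0, 0], [0.4, 0, 0, -0.5, 0], [0.4, 0, 0, -2, 0], [0.4, 0, 0, -5, 0], [0.4, 0, 0, -9, 0], [0.4, 0, 0, -13, 0], [0.4, 0, 0, -15, 0], [0.4, 0, 0, -15, 0], [0.4, 0, 0, -15, 0]],
])

```text
t: 32.15
tcp_pos: [0.4575, -0.1415, 0.3182]
orientation: [2.386, 2.043, 0.001]
contact_force: [-0.2, -0.5, -0.4]
gripper_width: 0.0342
```

```bash
python3 ang.py; python3 - <<'E'
from h import *
c=cap('side','s19');d=cap('scene','c19')
E
```

```text
t 32.15 z 0.3182 F [-0.2 -0.5 -0.4] ang 0.5169549562567817 r 0.2862306308090117
```

View pics/s19.png

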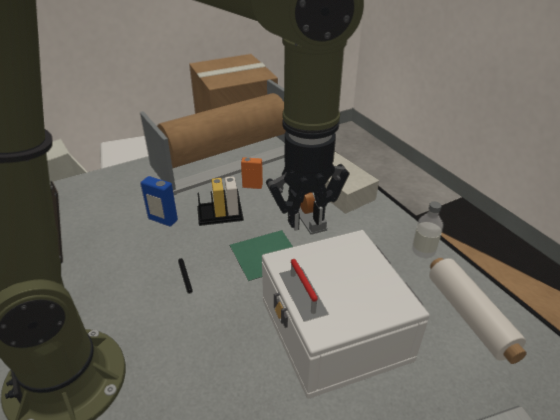

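View pics/c19.png

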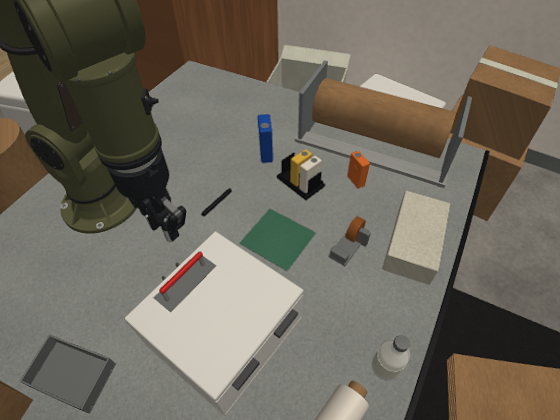

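The lid is shut with its loop over the catch, at about (280,315) in the side view. The yellow and white blocks and the dispenser are where they started, and the gripper is open and clear.

```bash
python3 -c "
from workcell import r
print(r.close_job())"
```

```text
the job is handed in; nothing more can be done
None
```

The job was handed in at about 32 s of the allowed 72 s; no verdict was reported.

**Block:** I pinched the blue block by its narrow edges, lifted it from the rack and stood it on the green mat, then let go. I took it again by its broad faces and stood it in the pocket. The pictures after each release show it upright. The last view of it was with the lid half shut, and nothing pushed against the lid after that.

**Lid and catch:** I lowered the lid by its handle. It gave way in steps under about 9–15 N, then stopped hard at 26 N.

**Tug check:** The handle rose about 8–10 mm, to its stop, under a 31 N pull. The lid edge and corner did not shift in the picture, so the catch held first time. I eased the handle back down, let go and moved the gripper clear. The final wrist force was near zero.

**Other items:** The yellow and white blocks and the tape dispenser look unmoved in the last pictures.

**Disagreements:**
- **Block position:** the wrist camera and the two fixed cameras differed by 2–4 mm on the block and the handle. I corrected the grips to the wrist view.
- **Lid angle:** the angle worked out from the arm read about -0.02 rad with the lid fully shut. I put this down to a few millimetres of slip or calibration error, and relied on the hard stop, the tug and the pictures instead.

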